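# Gauge the centrifuge sleeves and reject the shallow ones

### The job

Only one of these three centrifuge sleeves has a bore deep enough for use: find it by trying sleeves on the gauge pin, press it fully home so that the spring catch clicks over its flange, and leave it there. Stand the other two, which stop short on the pin, upright in the white tray. Do not force a sleeve that stops short, and leave the marker, timer and calculator where they are.

Things in the scene. Friction and masses are not known exactly. Their poses are not given: they have to be found in the camera images.
- sleeve_a: one of three identical-looking closed-top aluminium sleeves, upright, open end down: 94 mm tall, body 44 mm diameter (grip here; four fine ribs round its upper half), foot flange 56 mm diameter, 6 mm thick; about 0.2 kg; mouth 28 mm diameter. Hidden inside is a captive liner disc, lifted by the pin until it meets the closed top. Origin: centre of the underside, z up
- sleeve_b: one of three identical-looking closed-top aluminium sleeves, upright, open end down: 94 mm tall, body 44 mm diameter (grip here; four fine ribs round its upper half), foot flange 56 mm diameter, 6 mm thick; about 0.2 kg; mouth 28 mm diameter. Exactly one sleeve has a thin disc and goes fully home; which one changes every start, and neither name, place, weight nor looks tells. Origin: centre of the underside, z up
- sleeve_c: one of three identical-looking closed-top aluminium sleeves, upright, open end down: 94 mm tall, body 44 mm diameter (grip here; four fine ribs round its upper half), foot flange 56 mm diameter, 6 mm thick; about 0.2 kg; mouth 28 mm diameter. In two of the three the disc is too thick: they stop dead with the underside about 28 mm above the gauge plate. Origin: centre of the underside, z up
- gauge: fixed gauge stand: dark steel plate 108 x 80 x 12 mm with an upright pin. Origin: on the pin's axis at the plate's underside (worktop height); z up, x towards the spring catch, whose guide reaches 65 mm out from the axis and 37 mm up; the plate reaches 40 mm the other way. A sleeve fully home has its origin 12 mm above this one
- pin_top (a point): centre of the tip of the steel gauge pin, 72 mm above the worktop, 60 mm above the plate; pin 24 mm diameter, its last 8 mm tapering to 14 mm
- catch (a joint): spring catch by the pin, sliding straight out from it: 0 m sprung in (rest), 0.008 m fully out; 3.2 N at rest plus 0.8 N/mm. A flange pressed down on its steep ramp, from about 16 to 3 mm above home, moves it out about 4 mm (push down 5 to 12 N); then it springs back to 0 over the flange
- tray: fixed shallow white tray, 200 mm (its x) by 120 mm (its y) outside, rim 22 mm high, wall and floor 3 mm thick. Origin: centre of its underside, z up
- marker: whiteboard marker with white barrel and red cap, lying on the worktop near the front edge, 138 mm long, 18 mm thick; a bystander. Origin: centre of its underside
- bench_timer: small white bench timer, 62 x 66 x 18 mm, lying on the worktop; a bystander. Origin: centre of its underside
- calculator: dark grey calculator, 140 x 78 x 14 mm, lying on the worktop; a bystander. Origin: centre of its underside
Things that resemble listed ones, but are neither listed nor needed, are in the scene too. Leave any red look-alike of the sleeve_b alone. What is shaped like the sleeve_c but pink is not meant.

How it is judged:
At the end, for the whole second after the job is handed in: One sleeve stands fully home on the gauge (within 3 mm of the plate, within 5 mm of the pin's axis, upright within 0.08 rad) with the catch sprung back (under 1.5 mm); the other two stand upright (within 0.1 rad) on the floor of the tray, centres at least 15 mm inside its outline; all at rest (((z of sleeve_a in the frame of gauge below 0.015 m and horizontal distance between sleeve_a and gauge below 0.005 m and angle between sleeve_a's own z axis and vertical below 0.08 rad and x of sleeve_b in the frame of tray between -0.085 and 0.085 m and y of sleeve_b in the frame of tray between -0.045 and 0.045 m and z of each of sleeve_b, sleeve_c in the frame of tray below 0.01 m and angle between each of sleeve_b, sleeve_c's own z axis and vertical below 0.1 rad and x of sleeve_c in the frame of tray between -0.085 and 0.085 m and y of sleeve_c in the frame of tray between -0.045 and 0.045 m) or (z of sleeve_b in the frame of gauge below 0.015 m and horizontal distance between sleeve_b and gauge below 0.005 m and angle between sleeve_b's own z axis and vertical below 0.08 rad and x of sleeve_a in the frame of tray between -0.085 and 0.085 m and y of sleeve_a in the frame of tray between -0.045 and 0.045 m and z of each of sleeve_a, sleeve_c in the frame of tray below 0.01 m and angle between each of sleeve_a, sleeve_c's own z axis and vertical below 0.1 rad and x of sleeve_c in the frame of tray between -0.085 and 0.085 m and y of sleeve_c in the frame of tray between -0.045 and 0.045 m) or (z of sleeve_c in the frame of gauge below 0.015 m and horizontal distance between sleeve_c and gauge below 0.005 m and angle between sleeve_c's own z axis and vertical below 0.08 rad and x of sleeve_a in the frame of tray between -0.085 and 0.085 m and y of sleeve_a in the frame of tray between -0.045 and 0.045 m and z of each of sleeve_a, sleeve_b in the frame of tray below 0.01 m and angle between each of sleeve_a, sleeve_b's own z axis and vertical below 0.1 rad and x of sleeve_b in the frame of tray between -0.085 and 0.085 m and y of sleeve_b in the frame of tray between -0.045 and 0.045 m)) and value of joint catch below 0.0015 m and linear speed of each of sleeve_a, sleeve_b, sleeve_c below 0.02 m/s); the robot touches nothing.
It fails at once if the gauge is pressed with more than 60 N (contact force between gauge and anything else above 60 N).
It fails at once if the marker is moved more than 30 mm (distance of marker from where it was at the start of the episode above 0.03 m).
It fails at once if the bench timer is moved more than 30 mm (distance of bench_timer from where it was at the start of the episode above 0.03 m).
It fails at once if the calculator is moved more than 30 mm (distance of calculator from where it was at the start of the episode above 0.03 m).
It also fails if it takes over 72 s, if anything falls off the work surface, if the arm or the gripper's body presses on something with over 40 N, if the wrist force passes 120 N, or if a joint passes its speed limit or range.

### The arm

A 7-joint arm with a two-finger parallel gripper is mounted at the origin on a cart in front of the work surface, level with it; the furniture and walls round the work are solid. World frame = base frame: x ahead of the robot, y to its left, z up, the work surface at z = 0. Lengths are in m, angles in rad, forces in N, time in s.
With the tool pointing down it reaches from about 0.425 to 0.875 m from the base axis. Payload 8.4 kg.
Tool frame: the origin (TCP) lies midway between the tips of the shut fingers; the grasp point (between the pads) lies 19 mm behind it; z points along the fingers, y is the direction in which the jaws open and shut (so a half turn about z gives the same grasp; the last joint's range is limited). The gripper opens to 87 mm and grips with 3 to 60 N. Pads are 19 mm wide; open, the fingers measure 117 mm over their backs; the gripper's body (75 mm by 190 mm) begins 51 mm behind the grasp point.
Start: joints at [-1.329, 0.333, 0.04, 1.465, -0.013, 1.343, -0.059], TCP at [0.217, 0.613, 0.202] pointing down, gripper open.
Joint ranges: [-2.58, 2.58], [-0.38, 2.09], [-1.3, 1.39], [0.25, 2.4], [-1.5, 4.64], [0.08, 2.09], [-2.65, 2.65]. Speed limits (rad/s): [2.22, 2.22, 2.79, 2.79, 3.14, 3.14, 3.14].

### API

Orientations are given as a unit quaternion [w, x, y, z].
In Python, from cell import r gives the robot as it stands.
- The arm moves only by the shell command python3 -m creep 'ROWS' [OPENING] [FORCE]. ROWS is a JSON object of lists of equal length, an entry for each row: "offset": the shift along the tool's x, y, z in mm, a list of three; "yaw": the turn about the tool's z in degrees. A call has 1 to 10 rows; each row shifts and turns the pose as measured when the row begins, along the tool's axes as they then stand; what a row does not reach is not made up. A row lasts 1/10 s, in which the tool goes at most 50 mm and 8.59 degrees, less where a joint would pass 70% of its speed; a pose out of reach is approached as far as the arm can. A call with a gripper value outside its range is refused whole. OPENING is the opening in per cent of the stroke, from 0 (shut) to 100 (fully open), set as the call begins (- or left out, the last holds). The fingers move at their own pace and stop on an object; FORCE is the grip in N (left out, the last holds). Time passes only in rows, so rows that do not move let the fingers close. It gives the time, the measured TCP pose, the force and the opening at its end, in the units of the state.
- r.get_obs(): the state, without advancing time (a new reading comes with each control period).
- r.read_camera(name): name is "scene" or "top" or "wrist"; returns a dict with "color" (480x640x3 uint8, red, green, blue), "range_z" (480x640 float32, m along the optical axis (not along the pixel's ray), 0 where there is no reading), "K" (3x3 intrinsics, pixels), "eye" and "rotation" of the camera in the world; the wrist camera has in their place "tool_from_camera" (4x4, takes a point from camera to tool coordinates, whose origin is the TCP and whose axes are the flange's). Camera axes: x right, y up, looking along -z (the intrinsics and any distortion apply to the point x, -y, -z); pixel columns grow to the right and rows downward; lengths in m; the calibration is good to about 2 mm. The wrist camera is an equidistant fisheye: a pixel r from the principal point sees the ray r / f radians off the axis. A picture is of the moment at which its call begins: read the wrist's pose just before it.
- r.finish_job(): hands the job in, once; it reports no verdict.
Trained networks look in a picture, given as the dict that the camera call returned (one of the last four; its "shot" number tells which), for a name from the list of things; names that differ only in an ending like _2 or _b are one class to them, and where a whole thing is asked for, a point or a joint stands for the part that bears it (a point fixed in the world has none). Each returns a list of dicts, best first, with "score" (0 to 1); they miss things now and then, are a little off and sometimes report something else, mostly with a low value. They report only what shows in the picture. A call takes as long as a camera call. They do not tell look-alikes from the thing itself.
- r.trace(picture, query): "pixels" (480x640 bool, what is visible of it).
- r.spot_point(picture, query): "at" ([x, y, z] in m, in the coordinates of the camera as it stood for that picture, good to about 4 mm: a listed point, or the origin of a listed thing).
The state is a dict: "t": time; "q": joint angles; "qvel": joint speeds; "joint_efforts": joint torques, N m; "ee_pos": TCP position; "orientation": TCP orientation; "ft_force": force on the tool from outside, world axes, zero at the start; "torque": the same for the moment, N m; "opening": finger opening in m.
Only numpy, scipy, OpenCV 4.12 (cv2) and the standard library are available. Lean on these libraries where they do the work, as an engineer would, in place of code of your own. Each camera call takes 0.05 s, during which the arm holds its last target.

## Working session

There is one attempt and no reset: what is moved stays moved. The work goes in short steps, Python scripts to look and compute and a shell command to move; the robot and the scene stay as the last step left them, time stands still between calls to the robot, and variables do not carry over. Pictures are saved under pics/ and viewed, and the job is handed in when it is done.

```bash
ls; mkdir -p pics; cat > h.py <<'E'
import numpy as np, cv2
from cell import r
def w(p,c):  # camera point->world
    return np.array(c["eye"])+np.array(c["rotation"])@np.array(p)
def px2cam(u,v,d,K):
    return np.array([(u-K[0,2])/K[0,0]*d, -(v-K[1,2])/K[1,1]*d, -d])
def save(c,n): cv2.imwrite("pics/"+n,c["color"][:,:,::-1])
E
python3 - <<'E'
from h import *
o=r.get_obs(); print(o["t"],o["ee_pos"],o["orientation"],o["opening"],o["ft_force"])
for n in ("top","scene"):
    c=r.read_camera(n); save(c,n+"0.png"); print(n,c["eye"],c["rotation"],c["K"])
    for q in ("sleeve_a","gauge","pin_top","tray","marker","bench_timer","calculator"):
        for d in r.spot_point(c,q): print(q,round(d["score"],2),np.round(w(d["at"],c),4))
E
```

```text
pics
0.0 [0.2171276  0.61213002 0.20065889] [-7.43604844e-05  1.69589093e-01  9.85514525e-01 -8.09935610e-04] 0.08699256146281331 [-0.25555035  0.6288967  -0.51967088]
top [ 0.26189364 -0.02706151  1.42719654] [ 0.71514506  0.05773319 -0.07565574 -0.69246706] [[506.2360715    0.         317.37424959]
 [  0.         506.2360715  238.11969234]
 [  0.           0.           1.        ]]Traceback (most recent call last):
  File "<stdin>", line 6, in <module>
  File "h.py", line 4, in w
    return np.array(c["eye"])+np.array(c["rotation"])@np.array(p)
                              ~~~~~~~~~~~~~~~~~~~~~~~^~~~~~~~~~~~
ValueError: matmul: Input operand 1 has a mismatch in its core dimension 0, with gufunc signature (n?,k),(k,m?)->(n?,m?) (size 3 is different from 4)
```

```bash
cat > h.py <<'E'
import numpy as np, cv2
from scipy.spatial.transform import Rotation as R
from cell import r
def rot(q): return R.from_quat([q[1],q[2],q[3],q[0]]).as_matrix()
def w(p,c):  # camera point->world
    return np.array(c["eye"])+rot(c["rotation"])@np.array(p)
def px2cam(u,v,d,K):
    return np.array([(u-K[0,2])/K[0,0]*d, -(v-K[1,2])/K[1,1]*d, -d])
def save(c,n): cv2.imwrite("pics/"+n,c["color"][:,:,::-1])
E
python3 - <<'E'
from h import *
for n in ("top","scene"):
    c=r.read_camera(n); save(c,n+"0.png"); print(n,c["eye"],c["rotation"])
    for q in ("sleeve_a","gauge","pin_top","catch","tray","marker","bench_timer","calculator"):
        for d in r.spot_point(c,q): print(q,round(d["score"],2),np.round(w(d["at"],c),4))
E
```

```text
top [ 0.26189364 -0.02706151  1.42719654] [ 0.71514506  0.05773319 -0.07565574 -0.69246706]
sleeve_a 0.92 [ 0.4299 -0.425  -0.0009]
sleeve_a 0.81 [ 0.4336 -0.3091  0.0011]
sleeve_a 0.78 [ 0.4502 -0.0325  0.0043]
sleeve_a 0.75 [ 0.445  -0.1974  0.0027]
sleeve_a 0.62 [ 0.5236 -0.1332  0.    ]
sleeve_a 0.33 [ 6.616e-01 -5.800e-02  3.000e-04]
gauge 0.82 [0.4708 0.3044 0.0034]
pin_top 0.65 [0.4741 0.3013 0.0701]Traceback (most recent call last):
  File "<stdin>", line 5, in <module>
ValueError: it knows: bench_timer, calculator, gauge, marker, pin_top, sleeve, tray
```

View pics/top0.png

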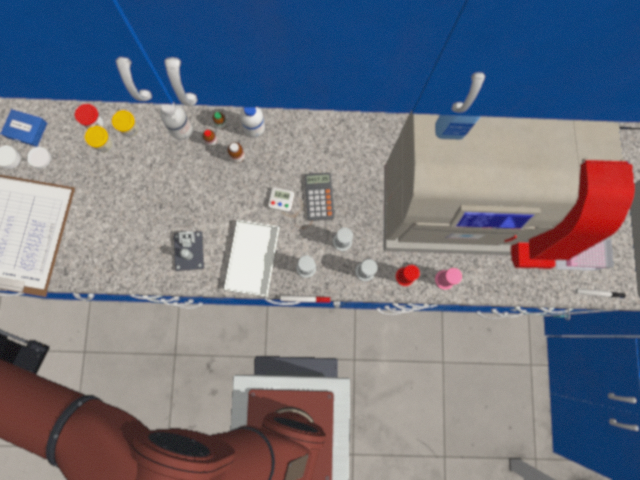

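```bash

python3 - <<'E'
from h import *
for n in ("top","scene"):
    c=r.read_camera(n); save(c,n+"1.png"); print(n,c["eye"],c["rotation"],c["K"])
    np.savez("pics/"+n+"1.npz",**{k:c[k] for k in("color","range_z","K","eye","rotation")})
    for q in ("sleeve_a","gauge","pin_top","tray","marker","bench_timer","calculator"):
        for d in r.spot_point(c,q): print(q,round(d["score"],2),np.round(w(d["at"],c),4))
c=dict(np.load("pics/top1.npz"))
K=c["K"];d=c["range_z"];v,u=np.mgrid[:480,:640]
P=np.stack([(u-K[0,2])/K[0,0]*d,-(v-K[1,2])/K[1,1]*d,-d],-1)@rot(c["rotation"]).T+c["eye"]
np.save("pics/P.npy",P)
for x,y in((.45,-.0325),(.445,-.197),(.5236,-.133),(.434,-.309)):
    m=(np.hypot(P[...,0]-x,P[...,1]-y)<.045)&(P[...,2]>.085)&(P[...,2]<.1)
    Q=P[m]; print("sl",len(Q),Q.mean(0),Q.min(0),Q.max(0), cv2.minEnclosingCircle(Q[:,:2].astype(np.float32)))
m=(np.hypot(P[...,0]-.472,P[...,1]-.303)<.1)
for lo,hi in((.06,.08),(.025,.05),(.008,.016)):
    Q=P[m&(P[...,2]>lo)&(P[...,2]<hi)]; print("g",lo,len(Q),Q.mean(0),Q.min(0),Q.max(0),cv2.minAreaRect(Q[:,:2].astype(np.float32)))
m=(P[...,2]>.015)&(P[...,2]<.03)&(abs(P[...,0]-.47)<.15)&(abs(P[...,1]-.12)<.11)
Q=P[m];print("tray",len(Q),cv2.minAreaRect(Q[:,:2].astype(np.float32)))
q=r.get_obs();print(q["t"])
big=cv2.resize(c["color"][190:310,140:480],None,fx=2.3,fy=2.3,interpolation=cv2.INTER_CUBIC);cv2.imwrite("pics/topz.png",big[:,:,::-1])
E
```

```text
top [ 0.26189364 -0.02706151  1.42719654] [ 0.71514506  0.05773319 -0.07565574 -0.69246706] [[506.2360715    0.         317.37424959]
 [  0.         506.2360715  238.11969234]
 [  0.           0.           1.        ]]
sleeve_a 0.91 [ 0.4481 -0.0296  0.0026]
sleeve_a 0.9 [ 0.4456 -0.1983  0.0024]
sleeve_a 0.79 [ 0.5228 -0.1335 -0.001 ]
sleeve_a 0.74 [ 0.4282 -0.4256  0.0026]
sleeve_a 0.67 [ 0.4375 -0.309  -0.0035]
gauge 0.83 [0.4721 0.3037 0.0044]
pin_top 0.97 [0.4719 0.303  0.0703]
tray 0.92 [4.726e-01 1.220e-01 1.000e-04]
marker 0.74 [ 0.3642 -0.0297 -0.0008]
bench_timer 0.93 [ 6.443e-01  5.440e-02 -1.000e-04]
calculator 0.98 [ 0.6608 -0.0586 -0.0009]
scene [ 0.01107626 -0.64118308  0.97841051] [ 0.87767831  0.32319156 -0.11747495 -0.33380779] [[544.53279083   0.         322.46671383]
 [  0.         544.53279083 244.105873  ]
 [  0.           0.           1.        ]]
sleeve_a 0.91 [ 0.5267 -0.127   0.006 ]
sleeve_a 0.84 [ 4.250e-01 -4.175e-01  2.000e-04]
sleeve_a 0.8 [ 0.4333 -0.3077  0.0026]
sleeve_a 0.58 [ 0.4494 -0.029  -0.0007]
sleeve_a 0.57 [ 0.4412 -0.1952  0.    ]
gauge 0.7
[... 1091 characters left out ...]
 0.31326679 0.07642082] ((0.47033122181892395, 0.30152469873428345), (0.023012202233076096, 0.02082105539739132), 46.21851348876953)
g 0.025 169 [0.50999417 0.30548759 0.03221485] [0.45846991 0.28689768 0.02501298] [0.53511729 0.32811809 0.0491286 ] ((0.4965919256210327, 0.30542370676994324), (0.07708645612001419, 0.03937484323978424), 6.018225193023682)
g 0.008 623 [0.4774287  0.30079454 0.0117071 ] [0.39467881 0.22815539 0.00800177] [0.53941093 0.39790337 0.01599301] ((0.48066437244415283, 0.2978155314922333), (0.15782392024993896, 0.12768599390983582), 60.60727310180664)
tray 332 ((0.4827936589717865, 0.11031933128833771), (0.26612383127212524, 0.18158358335494995), 3.555750846862793)
1.1
```

View pics/topz.png

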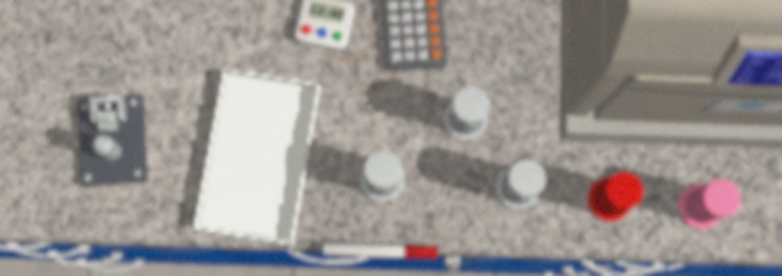

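View pics/scene1.png

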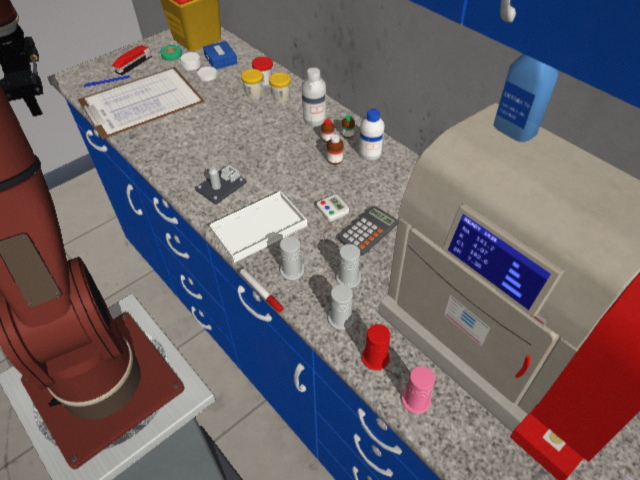

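Granite bench seen from both cameras: grey sleeves at top px (306,265), (344,238), (368,268). Red and pink look-alikes sit at (407,274) and (449,277), the gauge is at (187,250) with its catch towards +x, and the tray is at (251,258). I'll turn the tool so that tool x = world y and tool y = world x.

```bash
python3 -m creep '{"offset":[[-37,-20,0],[-39,-15,0],[-41,-10,0],[-42,-5,0],[-42,0,0],[-42,5,0],[-41,10,0],[-39,15,0],[-37,20,0],[-34,24,0]],"yaw":[7.05,7.05,7.05,7.05,7.05,7.05,7.05,7.05,7.05,7.05]}' 100 40
cat > s.py <<'E'
from h import *
import sys
o=r.get_obs();p=o["ee_pos"];M=rot(o["orientation"])
print("t",round(o["t"],2),"p",np.round(p,4),"f",np.round(o["ft_force"],1),"op",round(o["opening"],4),"ty ang",round(np.degrees(np.arctan2(M[1,1],M[0,1])),2),"tz",np.round(M[:,2],4))
if len(sys.argv)>1:
    g=np.array([float(a) for a in sys.argv[1:4]]); print("tool off mm",np.round(M.T@(g-p)*1000,1))
E
python3 s.py .448 -.029 .16
```

```text
t: 2.1
ee_pos: [0.4989, 0.2919, 0.2007]
orientation: [-0.002, 0.719, 0.695, 0.001]
ft_force: [1.1, 0.4, -0.0]
opening: 0.0872
t 2.1 p [0.4989 0.2919 0.2007] f [ 1.1  0.4 -0. ] op 0.0872 ty ang -1.97 tz [-0.0017  0.0049 -1.    ]
tool off mm [-322.6  -39.7   39.2]
```

```bash
python3 -m creep '{"offset":[[-40,-5,0],[-41,-5,0],[-41,-5,0],[-41,-5,0],[-41,-5,0],[-41,-5,0],[-40,-5,0],[-38,-5,0],[0,0,10]],"yaw":[-1.97,0,0,0,0,0,0,0,0]}'
python3 - <<'E'
from h import *
o=r.get_obs()
c=r.read_camera("wrist");save(c,"w1.png");print(c["K"],c["tool_from_camera"])
M=rot(o["orientation"]);T=np.array(c["tool_from_camera"])
for d in r.spot_point(c,"sleeve_a"):
    print(round(d["score"],2),np.round(np.array(o["ee_pos"])+M@((T@np.r_[d["at"],1])[:3]),4))
E
python3 s.py .448 -.029 .05
```

```text
t: 3.0
ee_pos: [0.4569, -0.0498, 0.1908]
orientation: [-0.0, 0.712, 0.702, 0.004]
ft_force: [-0.1, 0.2, 0.1]
opening: 0.0872
[[371.64829954   0.         321.26863837]
 [  0.         371.64829954 233.16063792]
 [  0.           0.           1.        ]] [[-1.53809825e-04  9.58458658e-01  2.85231444e-01  7.82618302e-02]
 [ 9.99999785e-01  3.29265721e-04 -5.67180766e-04 -8.42892173e-04]
 [-6.37536253e-04  2.85231296e-01 -9.58458503e-01 -1.82363034e-01]
 [ 0.00000000e+00  0.00000000e+00  0.00000000e+00  1.00000000e+00]]
0.74 [ 0.5294 -0.1277  0.0025]
0.71 [ 0.4479 -0.1946 -0.0017]
0.69 [ 0.451  -0.0302  0.0011]
t 3.1 p [ 0.4562 -0.0452  0.1889] f [0.  0.2 0.1] op 0.0871 ty ang -0.57 tz [ 0.0022  0.0066 -1.    ]
tool off mm [ 15.2  -8.7 139. ]
```

View pics/w1.png

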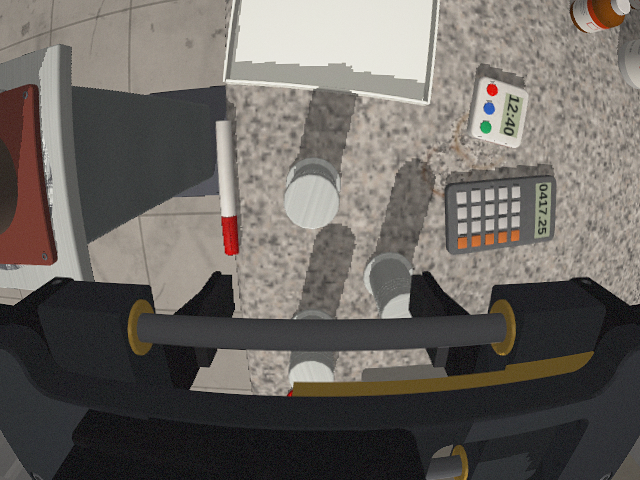

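Wrist view: three grey sleeves, target at (313,200) ahead of the jaws. Marker at (227,190), clear of the jaws.

```bash
python3 -m creep '{"offset":[[15,-7,25],[0,0,5]],"yaw":[0.5,0]}'; python3 s.py .449 -.0295 .05
```

```text
t: 3.3
ee_pos: [0.4501, -0.0273, 0.1592]
orientation: [-0.001, 0.713, 0.701, 0.004]
ft_force: [-0.7, 0.1, 0.9]
opening: 0.0869
t 3.3 p [ 0.4501 -0.0273  0.1592] f [-0.7  0.1  0.9] op 0.0869 ty ang -0.95 tz [ 0.0036  0.0074 -1.    ]
tool off mm [ -3.   -1.5 109.1]
```

```bash
python3 -m creep '{"offset":[[-3,-1,28],[0,0,28],[0,0,28],[0,0,24]],"yaw":[0,0,0,0]}'; python3 s.py .449 -.0295 .05; python3 -m creep '{"offset":[[0,0,0],[0,0,0],[0,0,0],[0,0,0],[0,0,0]],"yaw":[0,0,0,0,0]}' 0 30;  python3 s.py
```

```text
t: 3.7
ee_pos: [0.4551, -0.0257, 0.0527]
orientation: [0.001, 0.709, 0.705, 0.007]
ft_force: [-0.6, 0.1, 0.1]
opening: 0.0869
t 3.7 p [ 0.4551 -0.0257  0.0527] f [-0.6  0.1  0.1] op 0.0869 ty ang -0.36 tz [ 0.0114  0.0086 -0.9999]
tool off mm [-3.8 -6.1  2.6]
t: 4.2
ee_pos: [0.4568, -0.0242, 0.0549]
orientation: [0.001, 0.708, 0.707, 0.006]
ft_force: [-0.8, -0.1, 1.5]
opening: 0.0553
t 4.2 p [ 0.4568 -0.0242  0.0549] f [-0.8 -0.1  1.5] op 0.0553 ty ang -0.08 tz [ 0.0111  0.0072 -0.9999]
```

```bash
python3 -m creep '{"offset":[[-5,-6,2],[0,0,1],[0,0,0],[0,0,0],[0,0,0]],"yaw":[0,0,0,0,0]}' 0 30;  python3 s.py
```

```text
t: 4.7
ee_pos: [0.4499, -0.0303, 0.0531]
orientation: [0.001, 0.708, 0.706, 0.007]
ft_force: [0.7, 0.4, -0.7]
opening: 0.0436
t 4.7 p [ 0.4499 -0.0303  0.0531] f [ 0.7  0.4 -0.7] op 0.0436 ty ang -0.15 tz [ 0.012   0.0091 -0.9999]
```

```bash
python3 -m creep '{"offset":[[0,0,-30],[0,0,-35],[0,0,-35],[0,0,-30],[0,0,-5]],"yaw":[0,0,0,0,0]}';  python3 s.py .471 .302 .18
```

```text
t: 5.2
ee_pos: [0.4456, -0.0324, 0.1905]
orientation: [0.0, 0.708, 0.706, 0.005]
ft_force: [-0.6, -0.2, -2.5]
opening: 0.0433
t 5.2 p [ 0.4456 -0.0324  0.1905] f [-0.6 -0.2 -2.5] op 0.0433 ty ang -0.21 tz [ 0.0068  0.0065 -1.    ]
tool off mm [334.5  24.1  12.9]
```

```bash
python3 -m creep '{"offset":[[40,3,0],[40,3,0],[40,3,0],[40,3,0],[40,3,0],[40,3,0],[40,3,0],[30,3,0],[10,0,0]],"yaw":[0,0,0,0,0,0,0,0,0]}';  python3 s.py .471 .302 .18
```

```text
t: 6.1
ee_pos: [0.4696, 0.2957, 0.1831]
orientation: [-0.001, 0.711, 0.704, 0.002]
ft_force: [0.6, -0.7, -1.5]
opening: 0.0432
t 6.1 p [0.4696 0.2957 0.1831] f [ 0.6 -0.7 -1.5] op 0.0432 ty ang -0.58 tz [ 4.0e-04  3.9e-03 -1.0e+00]
tool off mm [6.3 1.3 3.1]
```

```bash
python3 -m creep '{"offset":[[6,1,0],[0,0,0]],"yaw":[0,0]}'; python3 - <<'E'
from h import *
for n in ("wrist","scene"):
    o=r.get_obs()
    c=r.read_camera(n);save(c,n+"2.png")
    M=rot(o["orientation"]);print(np.round(o["ee_pos"],4))
    for q in ("sleeve_a","pin_top","gauge"):
      for d in r.spot_point(c,q):
        if n=="wrist": T=np.array(c["tool_from_camera"]);p=np.array(o["ee_pos"])+M@((T@np.r_[d["at"],1])[:3])
        else: p=w(d["at"],c)
        print(n,q,round(d["score"],2),np.round(p,4))
E
python3 s.py .471 .302 .18
```

```text
t: 6.3
ee_pos: [0.4697, 0.302, 0.1804]
orientation: [-0.001, 0.71, 0.704, -0.001]
ft_force: [-0.8, -0.9, -2.5]
opening: 0.0435
[0.4697 0.302  0.1804]
wrist sleeve_a 0.86 [0.4666 0.3002 0.125 ]
wrist gauge 0.88 [ 0.4708  0.3023 -0.003 ]
[0.4704 0.3007 0.1815]
scene sleeve_a 0.9 [ 0.4316 -0.3046  0.0037]
scene sleeve_a 0.86 [ 0.4283 -0.4177  0.0025]
scene sleeve_a 0.84 [ 0.4403 -0.1953 -0.0026]
scene sleeve_a 0.74 [ 0.5284 -0.1253  0.0056]
scene sleeve_a 0.69 [0.4686 0.3006 0.1294]
scene pin_top 0.86 [0.4708 0.3008 0.0783]
scene gauge 0.81 [0.4697 0.302  0.0005]
t 6.7 p [0.4703 0.3016 0.1818] f [-0.9  0.5 -2.3] op 0.0435 ty ang -0.56 tz [-9.0e-04  2.4e-03 -1.0e+00]
tool off mm [0.4 0.7 1.8]
```

View pics/wrist2.png

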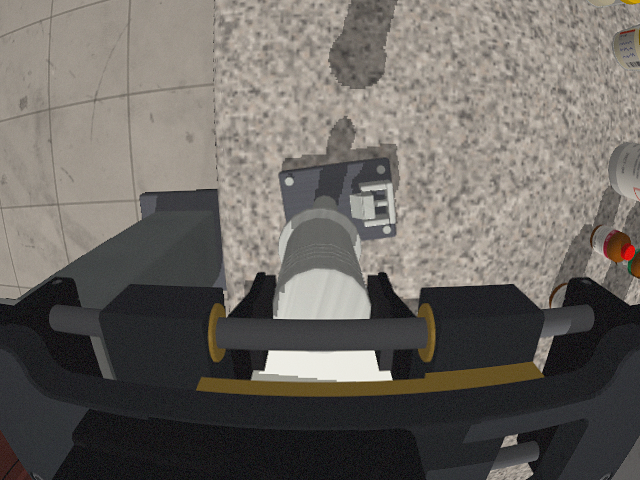

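View pics/scene2.png

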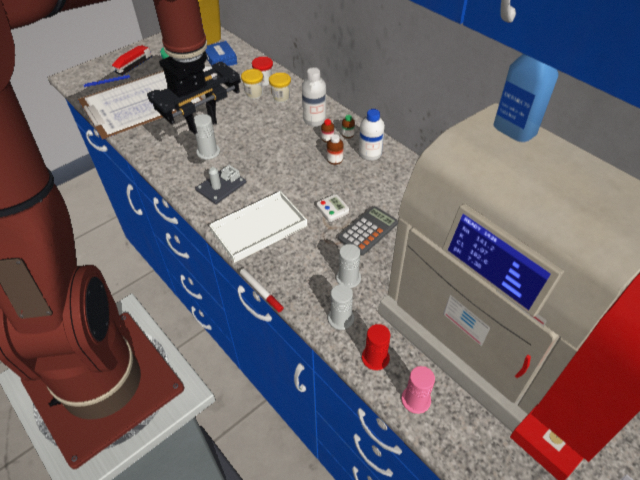

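The held sleeve hangs upright over the pin: wrist px (325,200) shows the pin just beyond the flange, scene px (206,135) over (213,178). Descending.

```bash
python3 -m creep '{"offset":[[0,1.5,20],[0,0,18],[0,0,6]],"yaw":[0,0,0]}'; python3 s.py .471 .302 .118
```

```text
t: 7.0
ee_pos: [0.4731, 0.3017, 0.1388]
orientation: [-0.001, 0.711, 0.703, 0.003]
ft_force: [0.5, -1.2, -1.6]
opening: 0.0433
t 7.0 p [0.4731 0.3017 0.1388] f [ 0.5 -1.2 -1.6] op 0.0433 ty ang -0.62 tz [ 0.0022  0.0057 -1.    ]
tool off mm [ 0.1 -2.1 20.7]
```

```bash
python3 -m creep '{"offset":[[0,-1.5,7],[0,0,6],[0,0,5],[0,0,4]],"yaw":[0.3,0,0,0]}'; python3 s.py .471 .302 .118
```

```text
t: 7.4
ee_pos: [0.472, 0.302, 0.1166]
orientation: [-0.001, 0.713, 0.701, 0.003]
ft_force: [-0.6, -0.3, -2.2]
opening: 0.0435
t 7.4 p [0.472  0.302  0.1166] f [-0.6 -0.3 -2.2] op 0.0435 ty ang -0.97 tz [ 0.0032  0.0067 -1.    ]
tool off mm [ 0.  -1.  -1.4]
```

```bash
python3 -m creep '{"offset":[[0,-1,4],[0,0,4],[0,0,4],[0,0,3]],"yaw":[-0.5,0,0,0]}'; python3 s.py .471 .302 .093
```

```text
t: 7.8
ee_pos: [0.4714, 0.3026, 0.101]
orientation: [-0.001, 0.71, 0.705, 0.004]
ft_force: [-0.1, 1.0, -0.7]
opening: 0.0432
t 7.8 p [0.4714 0.3026 0.101 ] f [-0.1  1.  -0.7] op 0.0432 ty ang -0.41 tz [ 0.0042  0.0076 -1.    ]
tool off mm [-0.6 -0.4  8. ]
```

```bash
for i in 1; do python3 -m creep '{"offset":[[0,0,2],[0,0,2],[0,0,2]],"yaw":[0,0,0]}'; done; python3 -m creep '{"offset":[[0,0,2]],"yaw":[0]}';python3 -m creep '{"offset":[[0,0,2]],"yaw":[0]}'; python3 s.py .471 .302 .093
```

```text
t: 8.1
ee_pos: [0.4715, 0.3026, 0.0944]
orientation: [-0.001, 0.71, 0.705, 0.004]
ft_force: [-0.5, 0.5, -1.5]
opening: 0.0435
t: 8.2
ee_pos: [0.4718, 0.3029, 0.0929]
orientation: [-0.001, 0.71, 0.705, 0.005]
ft_force: [-3.7, -0.8, 17.1]
opening: 0.0433
t: 8.3
ee_pos: [0.4729, 0.3039, 0.0928]
orientation: [-0.001, 0.71, 0.705, 0.006]
ft_force: [-3.7, -1.8, 20.8]
opening: 0.0433
t 8.3 p [0.4729 0.3039 0.0928] f [-3.7 -1.8 20.8] op 0.0433 ty ang -0.41 tz [ 0.0069  0.0106 -0.9999]
tool off mm [-1.9 -1.9 -0.2]
```

It stopped dead at TCP z 0.0929 with force up, underside 28 mm above the plate, so this sleeve is short. Taking it to the tray.

```bash
python3 -m creep '{"offset":[[0,-1,-6],[0,0,-15],[0,0,-25],[0,0,-25],[0,0,-12]],"yaw":[0,0,0,0,0]}'; python3 s.py .515 .116 .165
```

```text
t: 8.8
ee_pos: [0.4706, 0.3022, 0.1797]
orientation: [-0.001, 0.71, 0.704, 0.005]
ft_force: [0.0, -0.2, -1.8]
opening: 0.0436
t 8.8 p [0.4706 0.3022 0.1797] f [ 0.  -0.2 -1.8] op 0.0436 ty ang -0.44 tz [ 0.0054  0.0088 -0.9999]
tool off mm [-185.9   45.7   13.3]
```

```bash
python3 -m creep '{"offset":[[-37,9,3],[-38,9,3],[-38,9,3],[-38,9,2],[-33,8,0],[0,0,0]],"yaw":[0,0,0,0,0,0]}'; python3 s.py .515 .116 .06
python3 - <<'E'
from h import *
c=r.read_camera("wrist");o=r.get_obs();save(c,"w3.png")
c=dict(np.load("pics/top1.npz"))
P=np.load("pics/P.npy");col=c["color"].astype(int)
m=(col.min(-1)>205)&(abs(P[...,0]-.472)<.14)&(abs(P[...,1]-.123)<.09)&(P[...,2]<.03)
m=cv2.morphologyEx(m.astype(np.uint8),cv2.MORPH_OPEN,np.ones((3,3)))>0
print(cv2.minAreaRect(P[m][:,:2].astype(np.float32)),m.sum())
E
```

```text
t: 9.4
ee_pos: [0.5153, 0.1136, 0.1705]
orientation: [-0.001, 0.708, 0.706, 0.008]
ft_force: [-0.4, -0.1, -2.0]
opening: 0.0435
t 9.4 p [0.5153 0.1136 0.1705] f [-0.4 -0.1 -2. ] op 0.0435 ty ang -0.19 tz [ 0.0096  0.0128 -0.9999]
tool off mm [  1.   -1.4 110.5]
((0.472809374332428, 0.13500580191612244), (0.09587196260690689, 0.19311824440956116), 82.93067169189453) 2299
```

View pics/w3.png

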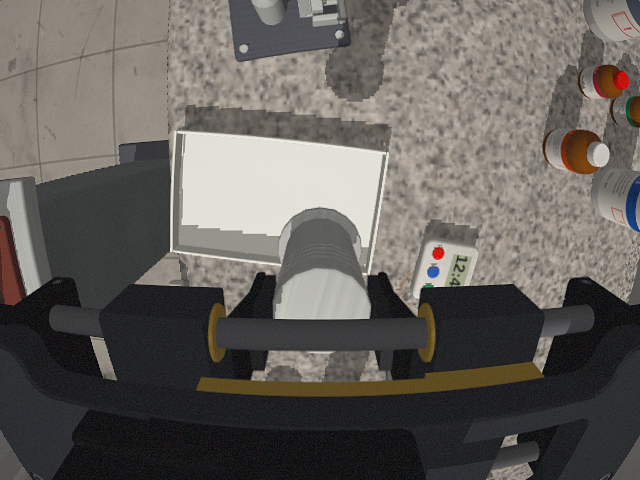

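Sleeve hangs over the right (far) half of the tray, px (320,230). Descending.

```bash
python3 -m creep '{"offset":[[5,-2,30],[0,0,30],[0,0,27],[0,0,15]],"yaw":[0,0,0,0]}'; python3 s.py .514 .118 .056
```

```text
t: 9.85
ee_pos: [0.5151, 0.1284, 0.0685]
orientation: [-0.002, 0.706, 0.708, 0.012]
ft_force: [-0.7, 0.2, -1.7]
opening: 0.0435
t 9.85 p [0.5151 0.1284 0.0685] f [-0.7  0.2 -1.7] op 0.0435 ty ang 0.13 tz [ 0.0142  0.0191 -0.9997]
tool off mm [-10.6  -1.3  12.3]
```

```bash
python3 -m creep '{"offset":[[-8,-1,6],[-1,0,3],[0,0,2]],"yaw":[0,0,0]}'; python3 s.py .514 .118 .056;python3 -m creep '{"offset":[[0,0,1.5]],"yaw":[0]}';python3 -m creep '{"offset":[[0,0,1.5]],"yaw":[0]}'
```

```text
t: 10.15
ee_pos: [0.5125, 0.1219, 0.056]
orientation: [-0.003, 0.705, 0.709, 0.011]
ft_force: [-7.3, 2.1, 19.4]
opening: 0.0438
t 10.15 p [0.5125 0.1219 0.056 ] f [-7.3  2.1 19.4] op 0.0438 ty ang 0.35 tz [ 0.0109  0.0192 -0.9998]
tool off mm [-3.9  1.4 -0. ]
t: 10.25
ee_pos: [0.5127, 0.1224, 0.0561]
orientation: [-0.003, 0.705, 0.709, 0.011]
ft_force: [-7.9, -3.6, 17.4]
opening: 0.0433
t: 10.35
ee_pos: [0.5127, 0.1226, 0.0562]
orientation: [-0.004, 0.705, 0.709, 0.011]
ft_force: [-6.7, -4.0, 9.7]
opening: 0.0436
```

Contact with the floor. Releasing.

```bash
python3 -m creep '{"offset":[[0,0,0],[0,0,0],[0,0,0],[0,0,0],[0,0,0],[0,0,0]],"yaw":[0,0,0,0,0,0]}' 100 30; python3 s.py; python3 -m creep '{"offset":[[0,0,-25],[0,0,-30],[0,0,-30],[0,0,-30],[0,0,0]],"yaw":[0,0,0,0,0]}'; python3 s.py .527 -.130 .17
```

```text
t: 10.95
ee_pos: [0.5156, 0.1244, 0.0599]
orientation: [-0.003, 0.705, 0.71, 0.015]
ft_force: [0.8, -0.6, -0.3]
opening: 0.0825
t 10.95 p [0.5156 0.1244 0.0599] f [ 0.8 -0.6 -0.3] op 0.0825 ty ang 0.39 tz [ 0.0168  0.0248 -0.9996]
t: 11.45
ee_pos: [0.5125, 0.1209, 0.1777]
orientation: [-0.003, 0.705, 0.709, 0.013]
ft_force: [0.5, 0.2, 0.7]
opening: 0.0874
t 11.45 p [0.5125 0.1209 0.1777] f [0.5 0.2 0.7] op 0.0874 ty ang 0.37 tz [ 0.0138  0.0225 -0.9997]
tool off mm [-251.1   12.7    2.3]
```

```bash
python3 -m creep '{"offset":[[-40,2,0],[-42,2,0],[-42,2,0],[-42,2,0],[-42,2,0],[-35,2,0],[0,0,0]],"yaw":[0,0,0,0,0,0,0]}'; python3 - <<'E'
from h import *
c=r.read_camera("top");save(c,"top3.png")
for d in r.spot_point(c,"sleeve_a"): print("top",round(d["score"],2),np.round(w(d["at"],c),4))
o=r.get_obs()
c=r.read_camera("wrist");save(c,"w4.png")
M=rot(o["orientation"]);T=np.array(c["tool_from_camera"])
for d in r.spot_point(c,"sleeve_a"):
    print(round(d["score"],2),np.round(np.array(o["ee_pos"])+M@((T@np.r_[d["at"],1])[:3]),4))
E
python3 s.py .527 -.130 .15
```

```text
t: 12.15
ee_pos: [0.5265, -0.1287, 0.1701]
orientation: [-0.003, 0.703, 0.711, 0.013]
ft_force: [-0.0, -0.0, 0.1]
opening: 0.087
top 0.75 [ 0.43   -0.4236 -0.0017]
top 0.73 [0.51   0.124  0.0046]
top 0.57 [ 0.4349 -0.31    0.0011]
top 0.47 [ 0.6605 -0.058   0.0007]
0.93 [ 5.247e-01 -1.252e-01 -4.000e-04]
0.6 [ 0.4299 -0.3111 -0.0039]
0.46 [0.6442 0.0491 0.0011]
t 12.35 p [ 0.5273 -0.1217  0.1701] f [ 0.6 -0.   0. ] op 0.0872 ty ang 1.18 tz [ 0.0142  0.0256 -0.9996]
tool off mm [-8.8 -0.8 19.9]
```

View pics/w4.png

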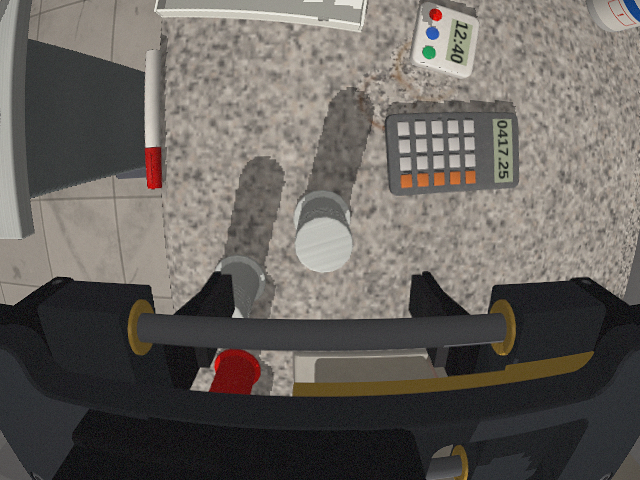

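View pics/top3.png

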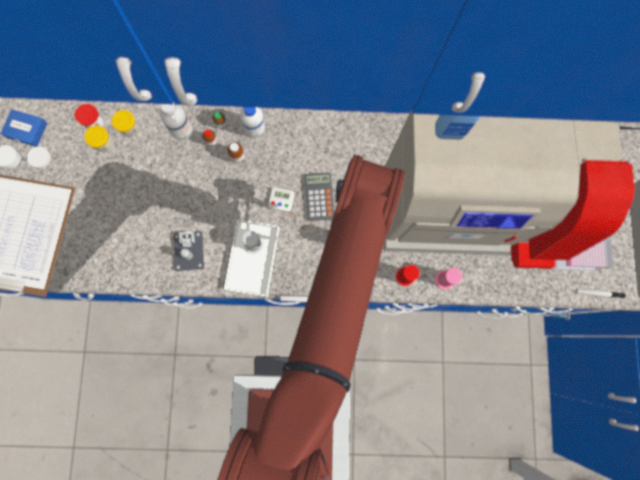

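Wrist view: target sleeve at (323,243); calculator at (453,150) and red sleeve at (237,372) are clear. The top view shows sleeve 1 upright in the tray at (250,240).

```bash
python3 -m creep '{"offset":[[-7,-2,10],[-1,0,25],[-1,0,25],[-1,-1,22],[-1,-1,15],[-1,0,8]],"yaw":[0,0,0,0,0,0]}'; python3 s.py .5255 -.128 .050
python3 - <<'E'
from h import *
P=np.load("pics/P.npy")
m=(P[...,2]>.12)&(P[...,1]>-.6)&(P[...,1]<-.15)&(P[...,0]>.4)&(P[...,0]<.75)
Q=P[m]
for lo,hi in((.04,.12),(.12,.2),(.2,.3),(.3,.6)):
    Q=P[(P[...,2]>lo)&(P[...,2]<hi)&(P[...,1]>-.6)&(P[...,1]<-.2)&(P[...,0]>.48)&(P[...,0]<.9)]
    print(lo,len(Q),Q.min(0) if len(Q) else 0,Q.max(0) if len(Q) else 0)
E
```

```text
t: 12.95
ee_pos: [0.5256, -0.125, 0.0587]
orientation: [-0.004, 0.695, 0.719, 0.015]
ft_force: [0.7, -0.0, -0.2]
opening: 0.0869
t 12.95 p [ 0.5256 -0.125   0.0587] f [ 0.7 -0.  -0.2] op 0.0869 ty ang 1.89 tz [ 0.0156  0.0279 -0.9995]
tool off mm [-3.2 -0.4  8.6]
0.04 1973 [ 0.48028477 -0.59991904  0.04002457] [ 0.75064436 -0.24390901  0.11994562]
0.12 1433 [ 0.4800295  -0.59984595  0.1200277 ] [ 0.75199227 -0.24392976  0.19999282]
0.2 2244 [ 0.48002551 -0.5994303   0.20007729] [ 0.74829092 -0.24397346  0.29995242]
0.3 21198 [ 0.48310553 -0.59998223  0.30001346] [ 0.75140466 -0.20007259  0.59996862]
```

```bash
python3 -m creep '{"offset":[[-3,0,5],[-1,-1,2],[-1,-1,0.5],[-1,-1,0.5],[-1,-1,0.5],[-1,-1,0.5],[-1,-1,0.5]],"yaw":[-1.9,0,0,0,0,0,0]}' 0 30; python3 s.py .5255 -.128 .050; python3 -m creep '{"offset":[[0,0,0],[0,0,0]],"yaw":[0,0]}'
```

```text
t: 13.65
ee_pos: [0.5212, -0.1324, 0.0483]
orientation: [-0.003, 0.682, 0.731, 0.016]
ft_force: [2.0, 0.9, 1.7]
opening: 0.0439
t 13.65 p [ 0.5212 -0.1324  0.0483] f [2.  0.9 1.7] op 0.0439 ty ang 3.93 tz [ 0.0175  0.0285 -0.9994]
tool off mm [ 4.2  4.7 -1.5]
t: 13.85
ee_pos: [0.5211, -0.1324, 0.0484]
orientation: [-0.003, 0.682, 0.731, 0.017]
ft_force: [0.4, 0.8, -1.4]
opening: 0.0439
```

```bash
python3 -m creep '{"offset":[[0,0,-25],[0,0,-35],[0,0,-35],[0,0,-30],[0,0,-5]],"yaw":[0,0,0,1.9,2]}';  python3 s.py .471 .302 .175
```

```text
t: 14.35
ee_pos: [0.5141, -0.1364, 0.1791]
orientation: [-0.008, 0.708, 0.706, 0.012]
ft_force: [0.9, 0.4, -2.6]
opening: 0.044
t 14.35 p [ 0.5141 -0.1364  0.1791] f [ 0.9  0.4 -2.6] op 0.044 ty ang -0.13 tz [ 0.0064  0.0278 -0.9996]
tool off mm [438.  -44.2  16. ]
```

```bash
python3 -m creep '{"offset":[[42,-4,1],[46,-4,1],[46,-4,1],[46,-4,1],[46,-4,1],[46,-4,1],[46,-4,1],[45,-4,1],[40,-4,1],[22,-4,1]],"yaw":[0,0,0,0,0,0,0,0,0,0]}';  python3 -m creep '{"offset":[[5,0,0],[0,0,0]],"yaw":[0,0]}'; python3 s.py .471 .302 .175
```

```text
t: 15.35
ee_pos: [0.4722, 0.2964, 0.1775]
orientation: [-0.007, 0.713, 0.701, 0.008]
ft_force: [-0.4, -0.5, -3.1]
opening: 0.0438
t: 15.55
ee_pos: [0.4698, 0.3045, 0.1758]
orientation: [-0.007, 0.711, 0.703, 0.006]
ft_force: [0.4, 0.1, -2.6]
opening: 0.0437
t 15.55 p [0.4698 0.3045 0.1758] f [ 0.4  0.1 -2.6] op 0.0437 ty ang -0.6 tz [-0.0013  0.0195 -0.9998]
tool off mm [-2.5  1.2  0.7]
```

```bash
python3 - <<'E'
from h import *
for n in ("wrist","scene"):
    o=r.get_obs()
    c=r.read_camera(n);save(c,n+"5.png")
    M=rot(o["orientation"]);print(np.round(o["ee_pos"],4))
    for q in ("sleeve_a","pin_top","gauge"):
      for d in r.spot_point(c,q):
        if n=="wrist": T=np.array(c["tool_from_camera"]);p=np.array(o["ee_pos"])+M@((T@np.r_[d["at"],1])[:3])
        else: p=w(d["at"],c)
        if p[1]>.2: print(n,q,round(d["score"],2),np.round(p,4))
E
python3 s.py .471 .302 .13
```

```text
[0.4698 0.3045 0.1758]
wrist sleeve_a 0.82 [0.475  0.3036 0.13  ]
wrist gauge 0.74 [ 0.4659  0.3031 -0.0032]
[0.4709 0.3026 0.1765]
scene sleeve_a 0.57 [0.4761 0.3049 0.1365]
scene pin_top 0.84 [0.4716 0.3016 0.078 ]
scene gauge 0.67 [0.4701 0.3054 0.0021]
t 15.95 p [0.4708 0.3035 0.1767] f [-0.3  0.7 -2.5] op 0.0437 ty ang -0.76 tz [-0.      0.0211 -0.9998]
tool off mm [-2.4  0.3 46.7]
```

View pics/scene5.png

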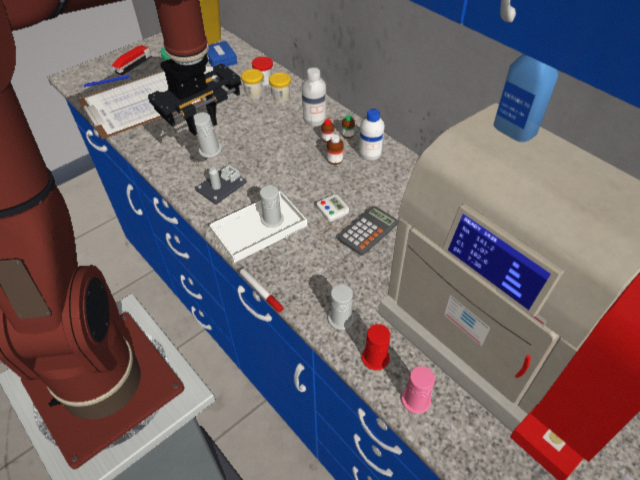

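View pics/wrist5.png

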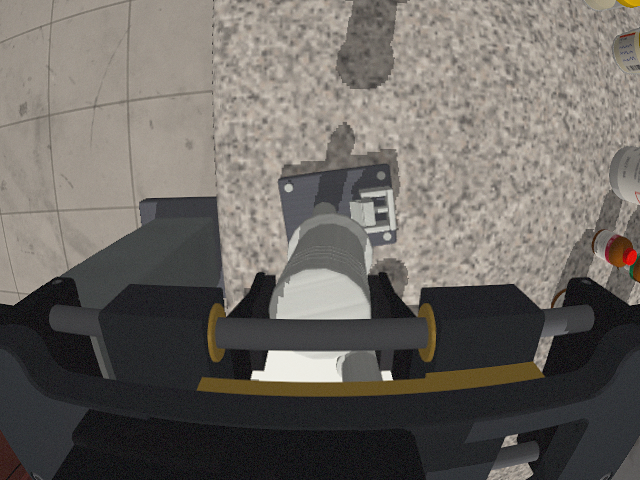

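The sleeve's foot is about 3 mm too far right (wrist flange centre px 329, pin at 325), so it leans slightly in the jaws. Shifting x by −3 mm and lowering.

```bash
python3 -m creep '{"offset":[[-2,-3,15],[-1,0,15],[-1,0,8],[0,0,4],[0,0,1]],"yaw":[-0.5,0,0,0,0]}'; python3 s.py .4675 .301 .112
```

```text
t: 16.45
ee_pos: [0.4691, 0.2991, 0.1338]
orientation: [-0.007, 0.71, 0.705, 0.009]
ft_force: [0.8, 0.5, -2.9]
opening: 0.044
t 16.45 p [0.4691 0.2991 0.1338] f [ 0.8  0.5 -2.9] op 0.044 ty ang -0.4 tz [ 0.002   0.0231 -0.9997]
tool off mm [ 1.4 -1.6 21.8]
```

```bash
python3 - <<'E'
from h import *
for n in ("wrist","scene"):
    c=r.read_camera(n);save(c,n+"6.png")
a=cv2.imread("pics/wrist6.png")[120:340,200:460];b=cv2.imread("pics/scene6.png")[80:220,140:280]
cv2.imwrite("pics/z6.png",np.hstack([cv2.resize(a,(473,400)),cv2.resize(b,(320,400),interpolation=cv2.INTER_CUBIC)]))
E
python3 s.py .4675 .301 .112
```

```text
t 16.55 p [0.4693 0.2994 0.1343] f [-1.   0.5 -1.5] op 0.044 ty ang -0.39 tz [ 0.0026  0.0235 -0.9997]
tool off mm [ 1.1 -1.8 22.3]
```

View pics/z6.png

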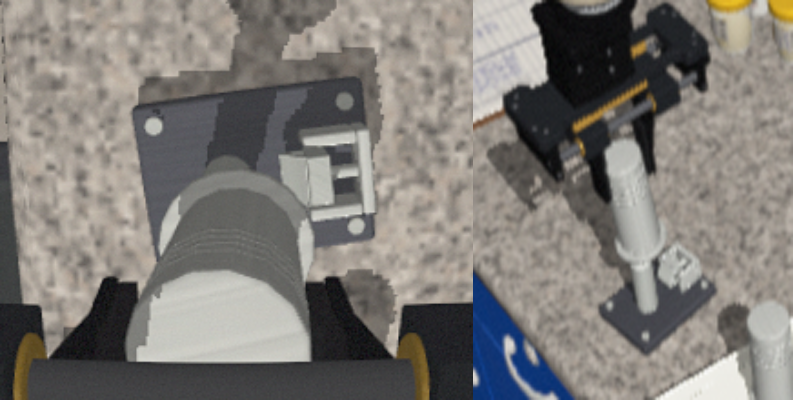

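Sleeve is above the pin with a slight lean. Lowering gently.

```bash
python3 -m creep '{"offset":[[0,-1,6],[0,0,5],[0,0,4],[0,0,3]],"yaw":[0,0,0,0]}';python3 s.py .4675 .301 .112;python3 -m creep '{"offset":[[0,0,3]],"yaw":[0]}';python3 -m creep '{"offset":[[0,0,3]],"yaw":[0]}'; python3 s.py .4675 .301 .112
```

```text
t: 16.95
ee_pos: [0.469, 0.3006, 0.1164]
orientation: [-0.007, 0.709, 0.705, 0.011]
ft_force: [-0.5, -0.1, -2.0]
opening: 0.0438
t 16.95 p [0.469  0.3006 0.1164] f [-0.5 -0.1 -2. ] op 0.0438 ty ang -0.38 tz [ 0.0045  0.0253 -0.9997]
tool off mm [ 0.2 -1.6  4.4]
t: 17.05
ee_pos: [0.469, 0.3008, 0.1131]
orientation: [-0.007, 0.709, 0.705, 0.01]
ft_force: [-0.5, -1.1, -0.8]
opening: 0.0439
t: 17.15
ee_pos: [0.4689, 0.3011, 0.11]
orientation: [-0.008, 0.709, 0.705, 0.011]
ft_force: [-1.9, -0.3, 0.6]
opening: 0.0437
t 17.15 p [0.4689 0.3011 0.11  ] f [-1.9 -0.3  0.6] op 0.0437 ty ang -0.36 tz [ 0.0042  0.0256 -0.9997]
tool off mm [-0.1 -1.4 -2. ]
```

```bash
python3 -m creep '{"offset":[[0,0,3],[0,0,3],[0,0,3]],"yaw":[0,0,0]}';python3 -m creep '{"offset":[[0,0,3],[0,0,3]],"yaw":[0,0]}'; python3 s.py .4675 .301 .0884
```

```text
t: 17.45
ee_pos: [0.4687, 0.302, 0.1004]
orientation: [-0.008, 0.709, 0.705, 0.011]
ft_force: [-0.6, 1.1, -1.2]
opening: 0.0438
t: 17.65
ee_pos: [0.4688, 0.3022, 0.0939]
orientation: [-0.008, 0.709, 0.705, 0.011]
ft_force: [-0.6, 1.7, -2.3]
opening: 0.0439
t 17.65 p [0.4688 0.3022 0.0939] f [-0.6  1.7 -2.3] op 0.0439 ty ang -0.33 tz [ 0.0041  0.0264 -0.9996]
tool off mm [-1.4 -1.3  5.4]
```

```bash
python3 -m creep '{"offset":[[0,0,2],[0,0,2]],"yaw":[0,0]}';python3 -m creep '{"offset":[[0,0,2]],"yaw":[0]}';python3 -m creep '{"offset":[[0,0,2]],"yaw":[0]}'; python3 s.py .4675 .301 .0884
```

```text
t: 17.85
ee_pos: [0.4688, 0.3022, 0.0893]
orientation: [-0.008, 0.709, 0.705, 0.011]
ft_force: [-0.4, 0.7, -1.0]
opening: 0.0437
t: 17.95
ee_pos: [0.4688, 0.3022, 0.0872]
orientation: [-0.008, 0.709, 0.705, 0.011]
ft_force: [-0.9, 0.9, -1.0]
opening: 0.0434
t: 18.05
ee_pos: [0.4694, 0.3028, 0.0858]
orientation: [-0.008, 0.709, 0.705, 0.011]
ft_force: [-1.1, -0.2, 13.4]
opening: 0.0436
t 18.05 p [0.4694 0.3028 0.0858] f [-1.1 -0.2 13.4] op 0.0436 ty ang -0.34 tz [ 0.0051  0.0271 -0.9996]
tool off mm [-1.7 -1.9 -2.7]
```

```bash
python3 -m creep '{"offset":[[0,0,1.5]],"yaw":[0]}';python3 -m creep '{"offset":[[0,0,1.5]],"yaw":[0]}'; python3 - <<'E'
from h import *
c=r.read_camera("scene");save(c,"s7.png")
for d in r.spot_point(c,"sleeve_a"): print(round(d["score"],2),np.round(w(d["at"],c),4))
b=c["color"][80:220,140:280,::-1]
cv2.imwrite("pics/z7.png",cv2.resize(b,(560,560),interpolation=cv2.INTER_CUBIC))
E
python3 s.py
```

```text
t: 18.15
ee_pos: [0.4701, 0.3036, 0.0856]
orientation: [-0.008, 0.709, 0.705, 0.012]
ft_force: [-3.8, -0.6, 13.5]
opening: 0.0435
t: 18.25
ee_pos: [0.4707, 0.3043, 0.0856]
orientation: [-0.008, 0.709, 0.705, 0.013]
ft_force: [-5.3, -1.0, 10.0]
opening: 0.0434
0.77 [ 0.4294 -0.3074  0.0009]
0.74 [ 0.4267 -0.4184  0.002 ]
0.71 [0.5098 0.1222 0.0052]
0.64 [0.4724 0.3035 0.0449]
0.58 [ 0.4422 -0.1951 -0.0031]
t 18.35 p [0.4709 0.3043 0.0856] f [-3.6  0.3  8.1] op 0.0428 ty ang -0.34 tz [ 0.008   0.0306 -0.9995]
```

View pics/z7.png

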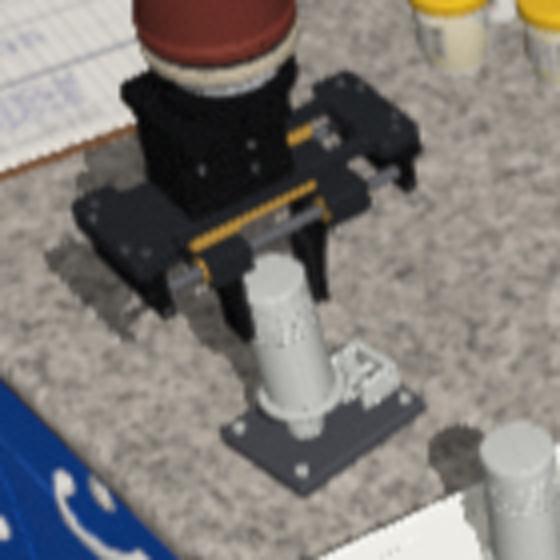

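It stopped 25 mm above the plate, but with the lean I can't tell the disc from a jam. I'll open the jaws a little so the sleeve rests freely, then look.

```bash
python3 -m creep '{"offset":[[0,0,0],[0,0,0],[0,0,0]],"yaw":[0,0,0]}' 62; python3 s.py;  python3 - <<'E'
from h import *
c=r.read_camera("scene");save(c,"s8.png")
for d in r.spot_point(c,"sleeve_a"): print(round(d["score"],2),np.round(w(d["at"],c),4))
b=c["color"][80:220,140:280,::-1]
cv2.imwrite("pics/z8.png",cv2.resize(b,(560,560),interpolation=cv2.INTER_CUBIC))
E
python3 s.py
```

```text
t: 18.65
ee_pos: [0.4721, 0.3044, 0.0865]
orientation: [-0.008, 0.709, 0.705, 0.015]
ft_force: [-0.2, 0.4, 0.3]
opening: 0.0526
t 18.65 p [0.4721 0.3044 0.0865] f [-0.2  0.4  0.3] op 0.0526 ty ang -0.37 tz [ 0.0102  0.0318 -0.9994]
0.97 [0.4684 0.3022 0.0473]
0.95 [ 0.4266 -0.4172  0.002 ]
0.86 [0.5089 0.1229 0.0034]
0.81 [ 0.4412 -0.1973 -0.0014]
0.55 [ 0.4285 -0.3103  0.0041]
t 18.75 p [0.4719 0.3044 0.0864] f [-0.6 -0.3 -0.2] op 0.0535 ty ang -0.36 tz [ 0.0099  0.0316 -0.9995]
```

View pics/z8.png

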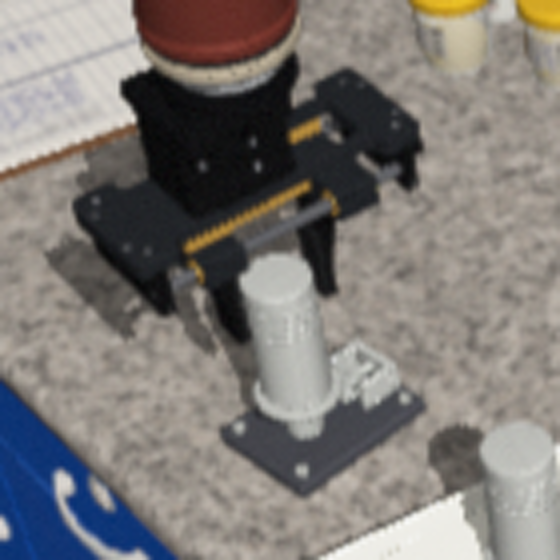

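Freed, the sleeve still stands about 28 mm up on the pin, with the pin shank visible under the flange at (303,425). So it's short. Regripping and moving it to the tray.

```bash
python3 -m creep '{"offset":[[-3,-3,-3],[-1,0,0],[0,0,0],[0,0,0]],"yaw":[0,0,0,0]}' 0 30; python3 s.py; python3 -m creep '{"offset":[[0,0,-6],[0,0,-15],[0,0,-25],[0,0,-25],[0,0,-12]],"yaw":[0,0,0,0,0]}'; python3 s.py .43 .129 .165
```

```text
t: 19.15
ee_pos: [0.4685, 0.2996, 0.0892]
orientation: [-0.008, 0.709, 0.705, 0.014]
ft_force: [0.5, 0.3, -0.3]
opening: 0.043
t 19.15 p [0.4685 0.2996 0.0892] f [ 0.5  0.3 -0.3] op 0.043 ty ang -0.37 tz [ 0.0097  0.0311 -0.9995]
t: 19.65
ee_pos: [0.4658, 0.2955, 0.1727]
orientation: [-0.008, 0.709, 0.705, 0.011]
ft_force: [-0.3, 0.3, -2.4]
opening: 0.0432
t 19.65 p [0.4658 0.2955 0.1727] f [-0.3  0.3 -2.4] op 0.0432 ty ang -0.38 tz [ 0.005   0.0263 -0.9996]
tool off mm [-166.8  -34.8    3.1]
```

```bash
python3 -m creep '{"offset":[[-33,-7,0],[-36,-7,0],[-36,-7,0],[-34,-7,0],[-22,-6,0],[-6,0,0],[0,0,0]],"yaw":[0,0,0,0,0,0,0]}'; python3 s.py .43 .129 .06; python3 - <<'E'
from h import *
o=r.get_obs()
c=r.read_camera("wrist");save(c,"w9.png")
M=rot(o["orientation"]);T=np.array(c["tool_from_camera"])
for q in("sleeve_a","tray"):
  for d in r.spot_point(c,q):
    print(q,round(d["score"],2),np.round(np.array(o["ee_pos"])+M@((T@np.r_[d["at"],1])[:3]),4))
E
python3 s.py .43 .129 .06
```

```text
t: 20.35
ee_pos: [0.4292, 0.1243, 0.1681]
orientation: [-0.008, 0.709, 0.706, 0.012]
ft_force: [-0.1, 1.1, -2.0]
opening: 0.043
t 20.35 p [0.4292 0.1243 0.1681] f [-0.1  1.1 -2. ] op 0.043 ty ang -0.25 tz [ 0.0058  0.0289 -0.9996]
tool off mm [  1.6   0.2 108.2]
sleeve_a 0.95 [0.4321 0.1319 0.1227]
sleeve_a 0.82 [0.5112 0.1231 0.0039]
tray 0.76 [ 4.732e-01  1.215e-01 -2.000e-04]
t 20.5 p [0.4293 0.1259 0.1681] f [ 0.6 -0.1 -3.2] op 0.0431 ty ang -0.11 tz [ 0.0058  0.0284 -0.9996]
tool off mm [0.000e+00 1.000e-01 1.081e+02]
```

View pics/w9.png

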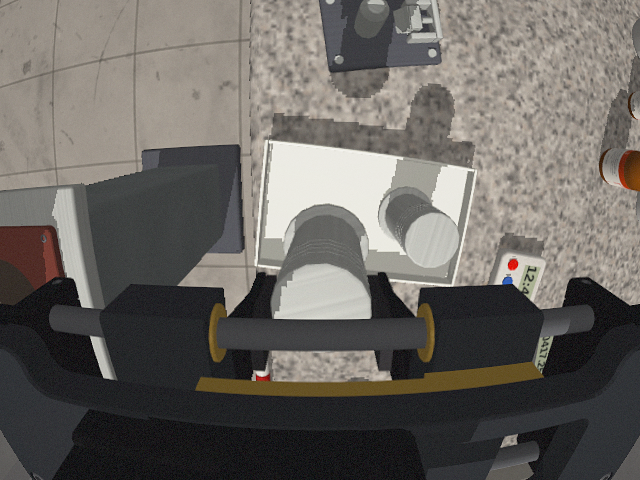

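Sleeve over the left (near) half of the tray at (325,230), the first stands at (420,230). I'll open only partly here to spare it.

```bash
python3 -m creep '{"offset":[[-2,0,30],[-3,0,30],[-3,0,25],[-2,0,14],[-1,0,6],[-1,0,2]],"yaw":[0,0,0,0,0,0]}'; python3 s.py .43 .126 .052
```

```text
t: 21.1
ee_pos: [0.4322, 0.1241, 0.0577]
orientation: [-0.007, 0.704, 0.71, 0.013]
ft_force: [-0.1, 0.1, -2.7]
opening: 0.0429
t 21.1 p [0.4322 0.1241 0.0577] f [-0.1  0.1 -2.7] op 0.0429 ty ang 0.46 tz [ 0.0085  0.0282 -0.9996]
tool off mm [ 1.7 -2.2  5.8]
```

```bash
python3 -m creep '{"offset":[[1,-1,3],[0,0,2],[0,0,1.5]],"yaw":[0,0,0]}'; python3 -m creep '{"offset":[[0,0,1.5]],"yaw":[0]}'; python3 s.py .43 .126 .052
```

```text
t: 21.4
ee_pos: [0.4326, 0.1271, 0.0528]
orientation: [-0.007, 0.704, 0.71, 0.014]
ft_force: [-1.6, -0.8, 9.0]
opening: 0.0435
t: 21.5
ee_pos: [0.4333, 0.1276, 0.0524]
orientation: [-0.007, 0.704, 0.71, 0.015]
ft_force: [-3.8, -1.9, 11.5]
opening: 0.0428
t 21.5 p [0.4333 0.1276 0.0524] f [-3.8 -1.9 11.5] op 0.0428 ty ang 0.55 tz [ 0.0116  0.0308 -0.9995]
tool off mm [-1.6 -3.3  0.3]
```

```bash
python3 -m creep '{"offset":[[0,-1,0],[-1,-1,0],[-1,-1,0],[0,0,0]],"yaw":[0,0,0,0]}' 65; python3 s.py; python3 -m creep '{"offset":[[0,0,-20],[0,0,-30],[0,0,-35],[0,0,-35],[0,0,0]],"yaw":[0,0,0,0,0]}'; python3 s.py .443 -.196 .18
```

```text
t: 21.9
ee_pos: [0.4321, 0.1265, 0.0544]
orientation: [-0.006, 0.703, 0.71, 0.017]
ft_force: [0.5, 1.1, -1.1]
opening: 0.056
t 21.9 p [0.4321 0.1265 0.0544] f [ 0.5  1.1 -1.1] op 0.056 ty ang 0.55 tz [ 0.0157  0.0334 -0.9993]
t: 22.4
ee_pos: [0.4292, 0.1216, 0.1781]
orientation: [-0.006, 0.704, 0.71, 0.016]
ft_force: [1.3, 0.5, 0.5]
opening: 0.0569
t 22.4 p [0.4292 0.1216 0.1781] f [1.3 0.5 0.5] op 0.0569 ty ang 0.51 tz [ 0.0142  0.032  -0.9994]
tool off mm [-317.5   11.   -11.8]
```

```bash
python3 -m creep '{"offset":[[-38,1,-1],[-42,1,-1],[-42,1,-1],[-42,1,-1],[-42,1,-1],[-42,1,-1],[-36,1,-1],[-20,1,-1],[0,0,0]],"yaw":[0,0,0,0,0,0,0,0,0]}' 100;  python3 -m creep '{"offset":[[0,0,0],[0,0,0],[0,0,0],[0,0,0]],"yaw":[-7,-7,-7,-4]}'; python3 - <<'E'
from h import *
o=r.get_obs()
c=r.read_camera("wrist");save(c,"w10.png")
M=rot(o["orientation"]);T=np.array(c["tool_from_camera"])
for q in("sleeve_a",):
  for d in r.spot_point(c,q):
    print(q,round(d["score"],2),np.round(np.array(o["ee_pos"])+M@((T@np.r_[d["at"],1])[:3]),4))
c=r.read_camera("top");save(c,"top10.png")
for d in r.spot_point(c,"sleeve_a"): print("top",round(d["score"],2),np.round(w(d["at"],c),4))
E
python3 s.py .443 -.196 .05
```

```text
t: 23.3
ee_pos: [0.4399, -0.1932, 0.1743]
orientation: [-0.005, 0.702, 0.711, 0.018]
ft_force: [0.5, -0.1, 0.5]
opening: 0.0871
t: 23.7
ee_pos: [0.4389, -0.1911, 0.172]
orientation: [-0.002, 0.526, 0.851, 0.018]
ft_force: [0.2, 0.1, -0.3]
opening: 0.087
sleeve_a 0.79 [ 0.4458 -0.1955  0.0013]
sleeve_a 0.62 [ 4.299e-01 -4.207e-01 -2.000e-04]
sleeve_a 0.6 [ 0.4355 -0.3144 -0.0025]
top 0.92 [0.5073 0.1207 0.002 ]
top 0.64 [ 0.4312 -0.4265  0.0023]
top 0.44 [ 4.472e-01 -1.973e-01 -2.000e-04]
t 23.9 p [ 0.439  -0.1914  0.1723] f [-0.6 -0.6 -0.4] op 0.0869 ty ang 26.13 tz [ 0.0158  0.0333 -0.9993]
tool off mm [ -8.7  -1.9 122.1]
```

View pics/w10.png

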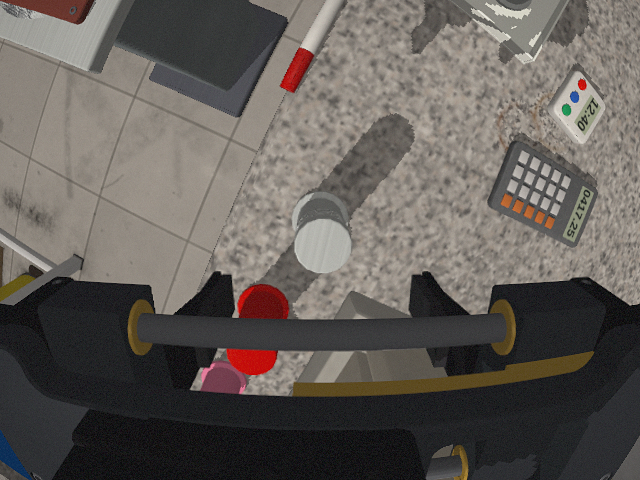

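View pics/top10.png

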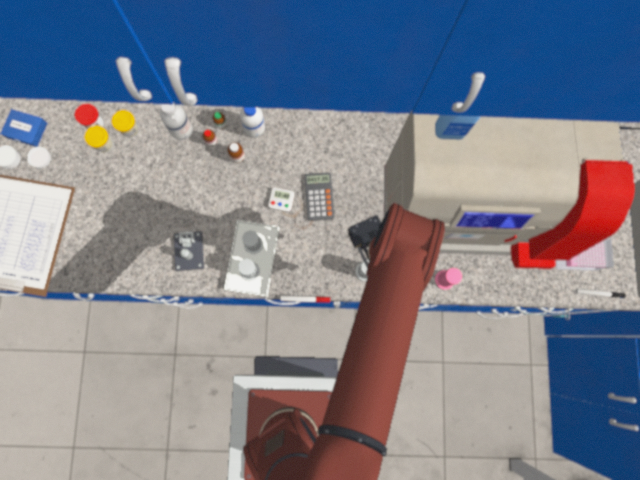

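Target at (322,240), clear of its neighbours. The top view shows two sleeves in the tray at (255,240) and (247,268).

```bash
python3 s.py .4445 -.196 .05; python3 -m creep '{"offset":[[-5,1,12],[-2,0,25],[-2,0,28],[-1,-1,25],[-1,-1,15],[-1,-1,8]],"yaw":[0,0,0,0,0,0]}'; python3 s.py .4445 -.196 .05
```

```text
t 23.9 p [ 0.439  -0.1914  0.1723] f [-0.6 -0.6 -0.4] op 0.0869 ty ang 26.13 tz [ 0.0158  0.0333 -0.9993]
tool off mm [ -9.3  -0.6 122.2]
t: 24.5
ee_pos: [0.4468, -0.1975, 0.056]
orientation: [-0.001, 0.533, 0.846, 0.02]
ft_force: [1.2, -0.3, -0.4]
opening: 0.0874
t 24.5 p [ 0.4468 -0.1975  0.056 ] f [ 1.2 -0.3 -0.4] op 0.0874 ty ang 25.49 tz [ 0.0204  0.0343 -0.9992]
tool off mm [ 2.2 -1.7  6. ]
```

```bash
python3 -m creep '{"offset":[[1,-2,4],[0,-1,2],[0,-0.5,1],[0,-0.5,0.5],[0,-0.5,0.5],[0,-0.5,0.5],[0,0,0.5],[0,0,0]],"yaw":[0,0,0,0,0,0,0,0]}' 0 40; python3 s.py .4445 -.196 .05
```

```text
t: 25.3
ee_pos: [0.4434, -0.1983, 0.0484]
orientation: [0.001, 0.534, 0.845, 0.021]
ft_force: [-0.6, -1.0, -1.4]
opening: 0.0436
t 25.3 p [ 0.4434 -0.1983  0.0484] f [-0.6 -1.  -1.4] op 0.0436 ty ang 25.35 tz [ 0.0238  0.0349 -0.9991]
tool off mm [ 1.7  2.  -1.5]
```

Gripped. Lifting, turning back and carrying it to the gauge.

```bash
python3 -m creep '{"offset":[[0,0,-25],[0,0,-35],[0,0,-35],[0,0,-30],[0,0,-5],[0,0,0],[0,0,0]],"yaw":[0,0,0,6,7,7,5]}';  python3 s.py .471 .302 .175
```

```text
t: 26.0
ee_pos: [0.4376, -0.203, 0.1817]
orientation: [-0.006, 0.71, 0.703, 0.019]
ft_force: [0.9, 1.0, -2.2]
opening: 0.0433
t 26.0 p [ 0.4376 -0.203   0.1817] f [ 0.9  1.  -2.2] op 0.0433 ty ang -0.59 tz [ 0.019   0.0351 -0.9992]
tool off mm [504.8  28.   25. ]
```

```bash
python3 -m creep '{"offset":[[40,2,2],[48,3,2],[48,3,2],[48,3,2],[48,3,2],[48,3,2],[48,3,2],[48,3,2],[48,3,2],[42,2,1]],"yaw":[0,0,0,0,0,0,0,0,0,0]}';  python3 s.py .471 .302 .175
```

```text
t: 27.0
ee_pos: [0.4731, 0.2718, 0.1776]
orientation: [-0.006, 0.717, 0.696, 0.019]
ft_force: [-0.4, -1.8, -2.1]
opening: 0.0432
t 27.0 p [0.4731 0.2718 0.1776] f [-0.4 -1.8 -2.1] op 0.0432 ty ang -1.71 tz [ 0.0183  0.0348 -0.9992]
tool off mm [30.  -3.1  3.7]
```

```bash
python3 -m creep '{"offset":[[16,-2,2],[8,-1,1],[1,0,0],[0,0,0]],"yaw":[-1.5,0,0,0]}';  python3 - <<'E'
from h import *
for n in ("wrist","scene"):
    o=r.get_obs()
    c=r.read_camera(n);save(c,n+"11.png")
    M=rot(o["orientation"]);print(np.round(o["ee_pos"],4))
    for q in ("sleeve_a","pin_top","gauge"):
      for d in r.spot_point(c,q):
        if n=="wrist": T=np.array(c["tool_from_camera"]);p=np.array(o["ee_pos"])+M@((T@np.r_[d["at"],1])[:3])
        else: p=w(d["at"],c)
        if p[1]>.08: print(n,q,round(d["score"],2),np.round(p,4))
a=cv2.imread("pics/wrist11.png")[120:340,200:460];b=cv2.imread("pics/scene11.png")[80:220,140:280]
cv2.imwrite("pics/z11.png",np.hstack([cv2.resize(a,(473,400)),cv2.resize(b,(320,400),interpolation=cv2.INTER_CUBIC)]))
E
python3 s.py .471 .302 .13
```

```text
t: 27.4
ee_pos: [0.4683, 0.3018, 0.1729]
orientation: [-0.006, 0.706, 0.708, 0.017]
ft_force: [0.7, -0.3, -1.5]
opening: 0.0433
[0.4683 0.3018 0.1729]
wrist sleeve_a 0.94 [0.4347 0.1315 0.0062]
wrist sleeve_a 0.86 [0.5118 0.1269 0.001 ]
wrist sleeve_a 0.59 [0.4681 0.3021 0.1254]
wrist gauge 0.89 [ 0.4712  0.3038 -0.0033]
[0.4686 0.3019 0.1734]
scene sleeve_a 0.75 [0.4352 0.1335 0.0099]
scene sleeve_a 0.57 [0.4663 0.3047 0.1262]
scene pin_top 0.69 [0.4702 0.301  0.0755]
scene gauge 0.67 [ 0.4713  0.3051 -0.0025]
t 27.8 p [0.4684 0.3028 0.1733] f [-0.3  0.2 -3.6] op 0.0436 ty ang 0.25 tz [ 0.0158  0.0327 -0.9993]
tool off mm [-2.2  1.9 43.3]
```

View pics/z11.png

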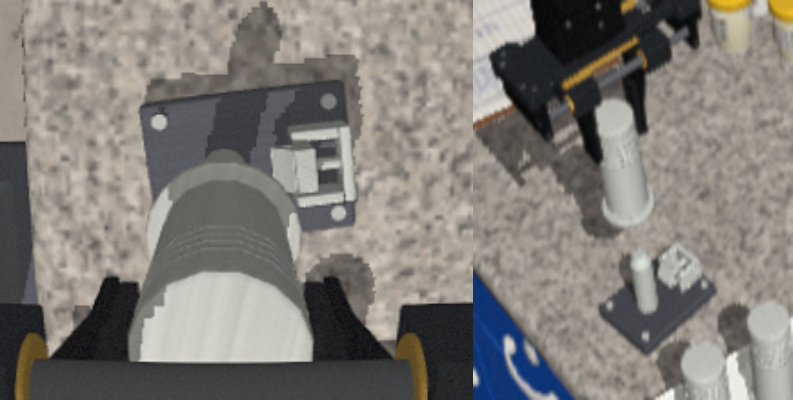

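Sleeve hangs nearly upright over the pin, about 3 mm short in x. Correcting and lowering.

```bash
python3 -m creep '{"offset":[[-2,2,15],[-1,0,15],[-1,0,8],[0,0,5]],"yaw":[0,0,0,0]}'; python3 s.py .471 .301 .112;python3 -m creep '{"offset":[[0,0,4],[0,0,4]],"yaw":[0,0]}';python3 s.py .471 .301 .112
```

```text
t: 28.2
ee_pos: [0.4718, 0.2994, 0.1273]
orientation: [-0.006, 0.706, 0.708, 0.018]
ft_force: [-0.1, -0.6, -1.6]
opening: 0.0434
t 28.2 p [0.4718 0.2994 0.1273] f [-0.1 -0.6 -1.6] op 0.0434 ty ang 0.22 tz [ 0.0167  0.0334 -0.9993]
tool off mm [ 1.  -1.  15.3]
t: 28.4
ee_pos: [0.4718, 0.2994, 0.1181]
orientation: [-0.006, 0.706, 0.708, 0.017]
ft_force: [-0.6, 0.7, -1.7]
opening: 0.0433
t 28.4 p [0.4718 0.2994 0.1181] f [-0.6  0.7 -1.7] op 0.0433 ty ang 0.21 tz [ 0.0161  0.0326 -0.9993]
tool off mm [ 1.4 -0.9  6.2]
```

```bash
python3 -m creep '{"offset":[[1,-0.5,4],[0,0,4],[0,0,4]],"yaw":[0,0,0]}'; python3 s.py .471 .301 .09;python3 -m creep '{"offset":[[0,0,3],[0,0,3]],"yaw":[0,0]}';python3 s.py .471 .301 .09;python3 -m creep '{"offset":[[0,0,3],[0,0,3]],"yaw":[0,0]}';python3 s.py .471 .301 .09
```

```text
t: 28.7
ee_pos: [0.4719, 0.3014, 0.1058]
orientation: [-0.006, 0.705, 0.708, 0.018]
ft_force: [0.2, 0.5, -1.7]
opening: 0.0434
t 28.7 p [0.4719 0.3014 0.1058] f [ 0.2  0.5 -1.7] op 0.0434 ty ang 0.22 tz [ 0.017   0.0335 -0.9993]
tool off mm [-1.  -1.1 15.8]
t: 28.9
ee_pos: [0.472, 0.3019, 0.0994]
orientation: [-0.006, 0.705, 0.709, 0.018]
ft_force: [0.1, 0.2, -0.8]
opening: 0.0435
t 28.9 p [0.472  0.3019 0.0994] f [ 0.1  0.2 -0.8] op 0.0435 ty ang 0.23 tz [ 0.0172  0.0338 -0.9993]
tool off mm [-1.2 -1.2  9.4]
t: 29.1
ee_pos: [0.4723, 0.3021, 0.093]
orientation: [-0.006, 0.705, 0.709, 0.018]
ft_force: [-0.4, 0.1, -1.2]
opening: 0.0432
t 29.1 p [0.4723 0.3021 0.093 ] f [-0.4  0.1 -1.2] op 0.0432 ty ang 0.23 tz [ 0.0174  0.034  -0.9993]
tool off mm [-1.2 -1.3  3. ]
```

Free motion so far. Next is the disc-stop height (TCP about 0.088); the catch ramp comes at about 0.076.

```bash
for i in 1; do python3 -m creep '{"offset":[[0,-0.5,2],[0,0,2]],"yaw":[0,0]}'; python3 -m creep '{"offset":[[0,0,2]],"yaw":[0]}'; python3 -m creep '{"offset":[[0,0,2]],"yaw":[0]}'; python3 -m creep '{"offset":[[0,0,2]],"yaw":[0]}';  done | grep -v ori; python3 s.py .471 .301 .062
```

```text
t: 29.3
ee_pos: [0.4718, 0.3022, 0.0886]
ft_force: [0.5, 0.2, -1.0]
opening: 0.0433
t: 29.4
ee_pos: [0.4718, 0.3024, 0.0864]
ft_force: [0.0, 0.1, -1.1]
opening: 0.0434
t: 29.5
ee_pos: [0.4719, 0.3024, 0.0843]
ft_force: [0.9, -0.4, -1.7]
opening: 0.0433
t: 29.6
ee_pos: [0.472, 0.3025, 0.0822]
ft_force: [0.1, -0.7, -1.8]
opening: 0.0431
t 29.6 p [0.472  0.3025 0.0822] f [ 0.1 -0.7 -1.8] op 0.0431 ty ang 0.23 tz [ 0.0176  0.0341 -0.9993]
tool off mm [-2.2 -1.4 20.1]
```

Past the stop height, so this is the good one. Pressing on through the catch in small steps.

```bash
(python3 -m creep '{"offset":[[0,0,2],[0,0,2]],"yaw":[0,0]}' - 55; python3 -m creep '{"offset":[[0,0,2],[0,0,2]],"yaw":[0,0]}'; python3 -m creep '{"offset":[[0,0,2]],"yaw":[0]}'; python3 -m creep '{"offset":[[0,0,2]],"yaw":[0]}') | grep -v ori; python3 s.py .471 .301 .062
```

```text
t: 29.8
ee_pos: [0.4721, 0.3027, 0.0779]
ft_force: [1.1, 0.4, -1.4]
opening: 0.043
t: 30.0
ee_pos: [0.4718, 0.3029, 0.0736]
ft_force: [-3.5, -0.8, 3.3]
opening: 0.0426
t: 30.1
ee_pos: [0.4712, 0.303, 0.0715]
ft_force: [-4.1, -0.8, 2.9]
opening: 0.0431
t: 30.2
ee_pos: [0.4708, 0.3033, 0.0695]
ft_force: [-4.8, -1.5, 4.6]
opening: 0.0431
t 30.2 p [0.4708 0.3033 0.0695] f [-4.8 -1.5  4.6] op 0.0431 ty ang 0.27 tz [ 0.0149  0.0341 -0.9993]
tool off mm [-2.5  0.1  7.4]
```

```bash
(python3 -m creep '{"offset":[[0,0,2]],"yaw":[0]}'; python3 -m creep '{"offset":[[0,0,2]],"yaw":[0]}'; python3 -m creep '{"offset":[[0,0,2]],"yaw":[0]}'; python3 -m creep '{"offset":[[0,0,1.5]],"yaw":[0]}') | grep -v ori; python3 s.py .471 .301 .060
```

```text
t: 30.3
ee_pos: [0.4703, 0.3035, 0.0674]
ft_force: [-4.4, -0.2, -1.2]
opening: 0.0432
t: 30.4
ee_pos: [0.4696, 0.3034, 0.0648]
ft_force: [-4.5, -0.6, 0.2]
opening: 0.0431
t: 30.5
ee_pos: [0.4692, 0.3032, 0.0622]
ft_force: [-2.3, 0.0, -7.4]
opening: 0.0429
t: 30.6
ee_pos: [0.4697, 0.3031, 0.0603]
ft_force: [0.3, -0.1, -0.8]
opening: 0.0432
t 30.6 p [0.4697 0.3031 0.0603] f [ 0.3 -0.1 -0.8] op 0.0432 ty ang 0.29 tz [ 0.0129  0.0327 -0.9994]
tool off mm [-2.1  1.3  0.3]
```

```bash
(python3 -m creep '{"offset":[[0,0,1.5]],"yaw":[0]}'; python3 -m creep '{"offset":[[0,0,1.5]],"yaw":[0]}') | grep -v ori;  python3 - <<'E'
from h import *
for n in ("wrist","scene"):
    c=r.read_camera(n);save(c,n+"12.png")
a=cv2.imread("pics/wrist12.png")[120:340,200:460];b=cv2.imread("pics/scene12.png")[80:220,140:280]
cv2.imwrite("pics/z12.png",np.hstack([cv2.resize(a,(473,400)),cv2.resize(b,(320,400),interpolation=cv2.INTER_CUBIC)]))
E
python3 s.py
```

```text
t: 30.7
ee_pos: [0.4704, 0.3038, 0.0595]
ft_force: [-5.7, -0.1, 19.6]
opening: 0.0428
t: 30.8
ee_pos: [0.4706, 0.3044, 0.0595]
ft_force: [-9.3, -4.6, 23.9]
opening: 0.0431
t 30.9 p [0.4705 0.3042 0.0595] f [-7.9 -3.7 17.5] op 0.0426 ty ang 0.27 tz [ 0.0137  0.0352 -0.9993]
```

View pics/z12.png

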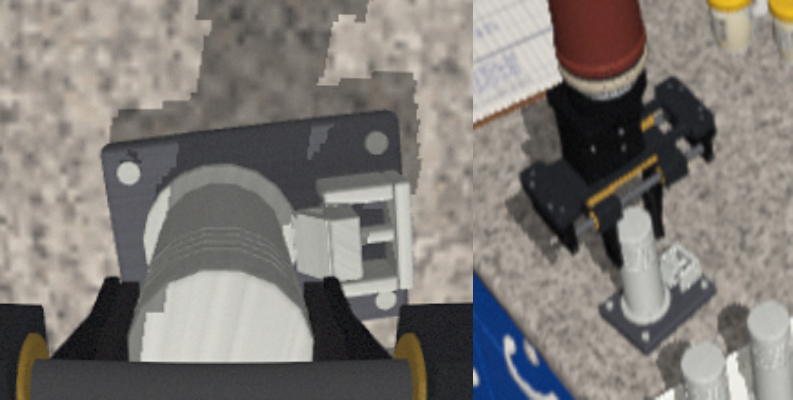

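Hard stop at TCP 0.0595. The sleeve stands on the plate and the catch lip overlaps the flange at crop (315,240). Releasing and retreating.

```bash
python3 -m creep '{"offset":[[0,0,-0.5],[0,0,0],[-0.5,-0.5,0],[-0.5,-0.5,0],[-0.5,-0.5,0]],"yaw":[0,0,0,0,0]}' 75; python3 s.py; python3 -m creep '{"offset":[[0,0,-15],[0,0,-25],[0,0,-35],[0,0,-35],[0,0,-30]],"yaw":[0,0,0,0,0]}' 100; python3 -m creep '{"offset":[[40,0,0],[45,0,0],[45,0,0],[40,0,0],[20,0,0],[0,0,0],[0,0,0]],"yaw":[0,0,0,0,0,0,0]}'; python3 - <<'E'
from h import *
o=r.get_obs();M=rot(o["orientation"])
for n in ("top","scene","wrist"):
    c=r.read_camera(n);save(c,n+"13.png")
    for q in ("sleeve_a","tray","gauge","marker","bench_timer","calculator"):
      for d in r.spot_point(c,q):
        if d["score"]<.5: continue
        if n=="wrist": T=np.array(c["tool_from_camera"]);p=np.array(o["ee_pos"])+M@((T@np.r_[d["at"],1])[:3])
        else: p=w(d["at"],c)
        print(n,q,round(d["score"],2),np.round(p,4))
    if n=="top":
        K=c["K"];d=c["range_z"];v,u=np.mgrid[:480,:640]
        P=np.stack([(u-K[0,2])/K[0,0]*d,-(v-K[1,2])/K[1,1]*d,-d],-1)@rot(c["rotation"]).T+c["eye"]
        for x,y in((.471,.302),(.511,.123),(.433,.130)):
            Q=P[(np.hypot(P[...,0]-x,P[...,1]-y)<.035)&(P[...,2]>.085)&(P[...,2]<.13)];A=np.c_[Q[:,:2],np.ones(len(Q))]
            print("sleevetop",len(Q),Q.mean(0) if len(Q) else 0, np.linalg.lstsq(A,Q[:,2],rcond=None)[0][:2] if len(Q) else 0)
b=cv2.imread("pics/scene13.png")[110:290,160:320]
cv2.imwrite("pics/z13.png",cv2.resize(b,(640,600) if 0 else (533,600),interpolation=cv2.INTER_CUBIC))
E
python3 s.py
```

```text
t: 31.4
ee_pos: [0.4722, 0.3034, 0.0614]
orientation: [-0.006, 0.705, 0.708, 0.02]
ft_force: [1.0, 0.4, -0.8]
opening: 0.0647
t 31.4 p [0.4722 0.3034 0.0614] f [ 1.   0.4 -0.8] op 0.0647 ty ang 0.22 tz [ 0.0196  0.0379 -0.9991]
t: 31.9
ee_pos: [0.4673, 0.2955, 0.2053]
orientation: [-0.006, 0.706, 0.708, 0.017]
ft_force: [0.9, -0.1, -0.3]
opening: 0.0861
t: 32.6
ee_pos: [0.471, 0.492, 0.2284]
orientation: [-0.006, 0.708, 0.706, 0.025]
ft_force: [0.5, -0.5, 0.0]
opening: 0.0869
top sleeve_a 0.98 [0.4747 0.3024 0.0086]
top sleeve_a 0.74 [ 0.4321 -0.4233  0.0037]
top sleeve_a 0.63 [0.51   0.1224 0.0043]
top sleeve_a 0.61 [0.4303 0.1281 0.0017]
top sleeve_a 0.57 [ 0.4343 -0.3085 -0.0028]
top tray 0.98 [ 0.4738  0.1255 -0.0031]
top gauge 0.64 [0.4712 0.3042 0.0031]
top marker 0.87 [ 0.362  -0.0241  0.0026]
top bench_timer 0.79 [ 6.437e-01  5.260e-02 -6.000e-04]
top calculator 0.81 [ 0.66   -0.0598  0.0017]
sleevetop 242 [0.46876353 0.30184366 0.10342568] [0.1211926 0.1237794]
sleevetop 214 [0.50963242 0.12176959 0.09582923] [ 0.02675711 -0.00039464]
sleevetop 221 [0.43290831 0.12879522 0.09586674] [-1.00871534e-03  9.13594585e-05]
scene sleeve_a 0.96 [ 0.4268 -0.4178  0.0041]
scene sleeve_a 0.87 [0.4693 0.3057 0.0104]
scene sleeve_a 0.86 [0.4345 0.1322 0.0068]
scene sleeve_a 0.61 [ 0.4299 -0.308   0.0023]
scene sleeve_a 0.58 [0.5097 0.1242 0.0038]
scene tray 0.66 [0.4706 0.1236 0.0007]
scene gauge 0.74 [0.4705 0.3028 0.0011]
scene marker 0.8 [ 0.3615 -0.0304  0.0018]
scene bench_timer 0.62 [6.446e-01 5.540e-02 3.000e-04]
scene calculator 0.74 [ 0.6599 -0.0545  0.0051]
wrist sleeve_a 0.84 [0.4729 0.3048 0.0145]
t 33.65 p [0.4709 0.4922 0.2278] f [ 0.2 -0.2  0.2] op 0.0867 ty ang -0.18 tz [ 0.0265  0.0448 -0.9986]
```

View pics/z13.png

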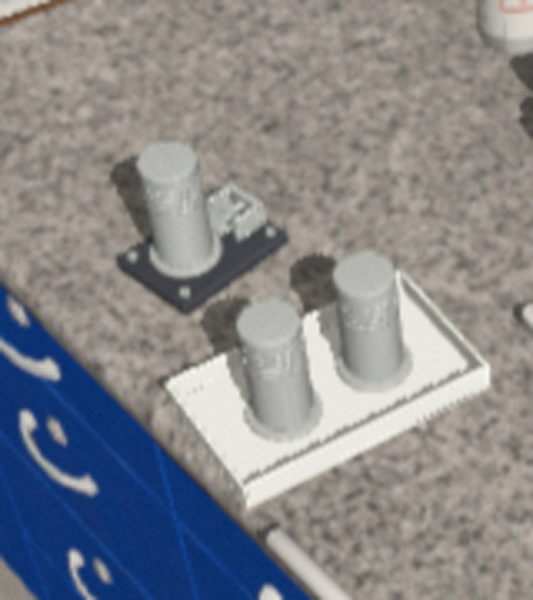

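View pics/top13.png

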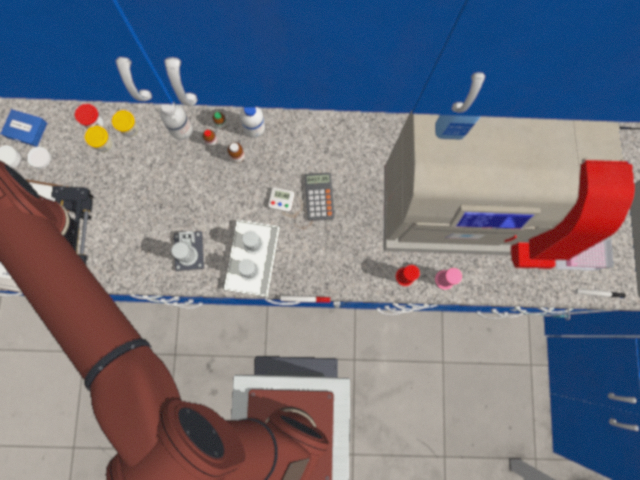

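```bash
python3 - <<'E'
from h import *
c=r.read_camera("top")
K=c["K"];d=c["range_z"];v,u=np.mgrid[:480,:640]
P=np.stack([(u-K[0,2])/K[0,0]*d,-(v-K[1,2])/K[1,1]*d,-d],-1)@rot(c["rotation"]).T+c["eye"]
Q=P[(np.hypot(P[...,0]-.4705,P[...,1]-.302)<.03)&(P[...,2]>.098)];Q=Q[abs(Q[:,2]-np.median(Q[:,2]))<.01]
A=np.c_[Q[:,:2],np.ones(len(Q))]
print(len(Q),Q.mean(0),np.median(Q[:,2]),cv2.minEnclosingCircle(Q[:,:2].astype(np.float32)),np.linalg.lstsq(A,Q[:,2],rcond=None)[0])
c=r.read_camera("wrist");save(c,"w14.png")
b=c["color"][:,:,::-1][240:480,180:460]
cv2.imwrite("pics/z14.png",cv2.resize(b,None,fx=2.4,fy=2.4,interpolation=cv2.INTER_CUBIC))
c=r.read_camera("scene");cv2.imwrite("pics/z15.png",cv2.resize(c["color"][:,:,::-1][140:210,185:265],None,fx=7,fy=7,interpolation=cv2.INTER_CUBIC))
E
```

```text
218 [0.46978134 0.30317082 0.1051452 ] 0.10515686283497117 ((0.4696846008300781, 0.30387142300605774), 0.022470343858003616) [-0.00983819 -0.00368046  0.1108828 ]
```

View pics/z14.png

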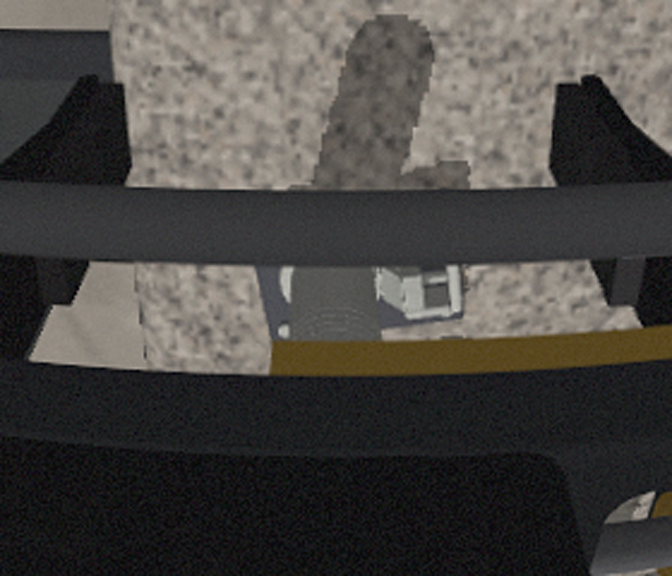

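View pics/z15.png

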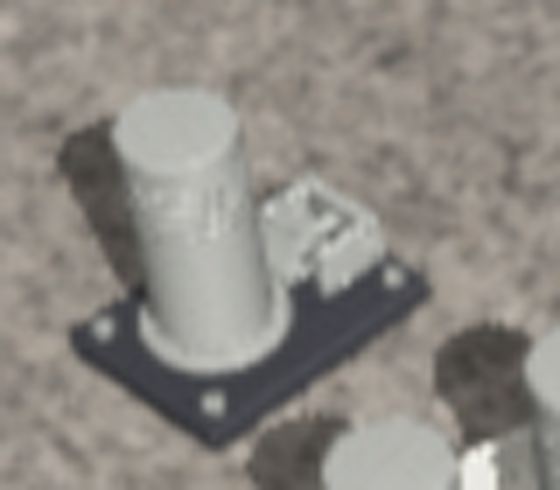

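Top of the gauge sleeve is at 0.105 m, which is fully home, with a slope of 0.01. The catch lies against the sleeve body over the flange. Handing in.

```bash
python3 -c "
from cell import r
print(r.finish_job())"
```

```text
the job is handed in; nothing more can be done
None
```

I tried all three grey sleeves on the gauge pin and handed the job in with the deep-bored one pressed home and the other two upright in the tray.

**Short sleeves:** The first stopped dead 28 mm above the plate. The second leaned in the jaws and stopped at about 25 mm. I let go of it to rule out a jam, and it still rested high on the pin. The wrist force read no more than about 21 N when either one stopped.

**Deep-bored sleeve:** The third slid past that height and over the catch ramp. The vertical force then dropped suddenly, as it should when the catch clicks, and the sleeve came to a hard stop on the plate at about 24 N.

**Last checks:**
- **On the gauge:** the sleeve's top is at 0.105 m (0.106 m expected when home), within about 2 mm of the pin's axis, with a slope of about 0.01.
- **In the tray:** the other two stand about 77 mm apart and upright, well inside the limits.
- **Marker, timer and calculator:** the networks place them where they started, within measurement noise of about 6 mm.
- **Time:** the clock read about 34 s of the 72 s, and the gripper was clear of everything.

**Doubtful points:**
- The catch position can't be measured. I judged it from the force drop and the pictures, where its lip lies over the flange.
- A first slope fit of the gauge sleeve's top gave 0.12. I put that down to pixels from the sleeve's side, and a fit to the top face alone gave 0.01.
- The tool slowly drifted to about 0.05 rad of tilt over the run, which the final placings do not show.

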